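# Sort sealed sample jars by weight into carry crate and wash rack

## Robot

A 7-joint arm with a two-finger parallel gripper is mounted at the origin on the work surface. World frame = base frame: x ahead of the robot, y to its left, z up, the work surface at z = 0. Lengths are in m, angles in rad, forces in N, time in s.
With the tool pointing down it reaches from about 0.4 to 0.85 m from the base axis. Payload 4.5 kg.
Tool frame: the origin (TCP) lies midway between the tips of the shut fingers; the grasp point (between the pads) lies 19 mm behind it; z points along the fingers, y is the line along which they close (so a half turn about z gives the same grasp; the last joint's range is limited). The gripper opens to 88 mm and grips with 3 to 60 N. Pads are 18 mm wide; open, the fingers measure 123 mm over their backs; the gripper's body (75 mm by 187 mm) begins 45 mm behind the grasp point.
Start: joints at [1.219, 0.689, -0.195, 1.565, 0.157, 0.902, -0.215], TCP at [0.235, -0.579, 0.239] pointing down, gripper open.
Joint ranges: [-3.01, 3.01], [-0.46, 2.08], [-1.47, 1.51], [0.13, 2.56], [-1, 4.14], [0.04, 2.09], [-2.66, 2.66]. Speed limits (rad/s): [2.57, 2.57, 3.14, 3.14, 3.14, 3.14, 3.14].

## Interface

Orientations are given as a unit quaternion [x, y, z, w].
In Python, from plant import r, eyes, finish_job gives the robot as it stands. The module is installed in compiled form; this text tells all that it offers.
- The arm moves only by the tool move_arm, never from a script. Its argument "motion" is a list of rows, each a list of 7 numbers: the shift along the tool's x, y, z in mm, then the turn, a rotation vector about the tool's x, y, z in degrees, then the closure, from 0 (fully open) to 1 (shut). A call has 1 to 5 rows; each row is the pose to reach, as a shift and turn from the pose commanded when the call began, along the tool's axes at that moment; what a row does not reach only later rows make up. A row lasts 1/8 s, in which the tool goes at most 62.5 mm and 10.7 degrees, less where a joint would pass 70% of its speed; a pose out of reach is approached as far as the arm can. A call with a gripper value outside its range is refused whole. The fingers move at their own pace and stop on an object; "newtons" is the grip in N (left out, the last holds). Time passes only in rows, so rows that repeat a pose let the fingers close. It gives the time, the measured TCP pose, the force, the opening and the grip force at its end, in the units of the state.
- r.get_state(): the state, without advancing time (a new reading comes with each control period).
- eyes.snapshot(name): name is "side" or "top"; returns a dict with "frame" (420x560x3 uint8, red, green, blue), "z_map" (420x560 float32, m along the optical axis (not along the pixel's ray), 0 where there is no reading), "intrinsics" (3x3 intrinsics, pixels), "dist" ([k1, k2, p1, p2, k3] as OpenCV has them; the pictures are not rectified), "world_to_cam" (4x4, takes a point from world to camera coordinates). Camera axes: x right, y down, z forward; pixel columns grow to the right and rows downward; lengths in m; the calibration is good to about 2 mm. A picture is of the moment at which its call begins.
- finish_job(): hands the job in; it is judged then, once.
The state is a dict: "clock": time; "q": joint angles; "qd": joint speeds; "joint_torque": joint torques, N m; "tool_pos": TCP position; "eef_rot": TCP orientation; "contact_force": force on the tool from outside, world axes, zero at the start; "moment": the same for the moment, N m; "opening": opening from 0.0 (shut) to 1.0 (fully open); "finger_force": force on a finger pad.
Only numpy, scipy, OpenCV 4.12 (cv2) and the standard library are available. Lean on these libraries where they do the work, as an engineer would, in place of code of your own. Each camera call takes 0.05 s, during which the arm holds its last target. There are 200 camera calls.

## Task

The capped white sample jars standing on the bench look alike, but some are full and some are empty, and only the weight in the hand tells: stand every full one upright in the plastic carry crate and every empty one upright in the wire wash rack, one to a cell, in cells that are still free. When all are sorted, raise the crate's folding handle upright, ready for carrying off. The jars already in the crate and rack stay there, and the dishes, marker and tip box are left where they are.

Things in the scene. Friction and masses are not known exactly. Their poses are not given: they have to be found in the camera images.
- jar1: jar to be sorted, on the bench; absent in some starts: sealed opaque white plastic, black screw cap, round: body 54 mm diameter up to 50 mm, sloping shoulder, cap 40 mm diameter from 58 mm to the top at 80 mm. Origin: centre of underside, z up its axis. Full ones weigh 240 to 325 g, empty ones 38 to 58 g; looks and the number in the name tell nothing.
- jar2: another jar to be sorted, like jar1 in looks, sizes and range of weights, full or empty; may be absent.
- jar3: another jar to be sorted, like jar1 in looks, sizes and range of weights, full or empty; may be absent.
- jar4: another jar to be sorted, like jar1 in looks, sizes and range of weights, full or empty; may be absent.
- jar5: another jar to be sorted, like jar1 in looks, sizes and range of weights, full or empty; may be absent.
- jar6: another jar to be sorted, like jar1 in looks, sizes and range of weights, full or empty; may be absent.
- jar7: another jar to be sorted, like jar1 in looks, sizes and range of weights, full or empty; may be absent.
- jar8: another jar to be sorted, like jar1 in looks, sizes and range of weights, full or empty; may be absent.
- crate: carry crate, fixed: grey plastic box, solid walls, folding handle; 214 (x) x 144 (y) x 40 mm high, floor 4 mm, walls and dividers 4 mm, equally high; 3 x 2 cells 66 x 66 mm inside, centres at x -70, 0, 70, y -35, 35 mm in its frame; lugs 34 mm wide, 58 mm high on its x ends. Origin: centre of underside, z up. Left or right of the jars, yaw within 17 degrees.
- bail (a joint): folding handle of the crate: hinge along the crate's x, through y 0, z 46 mm in the crate's frame. 0 = upright; positive leans to the crate's -y side, negative to +y; range -1.5 to 1.5 rad. At the start it lies folded to the -y side (1.2 to 1.45). Stiff: it stays where it is left; 1 to 2.5 N at the bar moves it.
- bail_grip (a point): middle of the crate handle's bar, which runs along the crate's x, 110 mm from the hinge; white round grip 12 mm diameter, 120 mm long; side arms of 8 mm wire at x -118 and 118 mm in the crate's frame. Upright, the bar is 156 mm above the bench and clears the jars' tops (84 mm).
- rack: wash rack, fixed: open basket of bare 4 mm steel wire with a drip plate as floor, no handle; 214 (x) x 144 (y) x 43 mm high, floor top 10 mm above the bench; 3 x 2 cells 66 x 66 mm between wires, centres at x -70, 0, 70, y -35, 35 mm in its frame; divider wires up to 43 mm. Origin: centre at bench level, z up. On the other side from the crate, yaw within 17 degrees.
- drip_plate: the wash rack's fixed floor: steel drip plate 208 x 138 mm, 2 mm thick, on which the jars in the rack stand. Origin: centre of its underside, 8 mm above the bench, axes as the rack's.
- crated1: a jar like the others, full, already standing in one cell of the crate; it stays in the crate. Just one of crated1 and crated2 is present.
- crated2: a jar like the others, full, already standing in one cell of the crate; it stays in the crate. Just one of crated1 and crated2 is present.
- racked1: a jar like the others, empty, already standing in one cell of the rack; it stays in the rack. Just one of racked1 and racked2 is present.
- racked2: a jar like the others, empty, already standing in one cell of the rack; it stays in the rack. Just one of racked1 and racked2 is present.
- dish1: closed culture dish lying on the bench, 60 mm diameter, 15 mm high, not part of the job. Origin: centre of its underside.
- dish2: closed culture dish lying on the bench, 60 mm diameter, 15 mm high, not part of the job. Origin: centre of its underside.
- dish3: closed culture dish lying on the bench, 60 mm diameter, 15 mm high, not part of the job. Origin: centre of its underside.
- marker: marker pen lying on the bench behind the jars, 130 mm long, 13 mm thick, not part of the job. Origin: under its middle, along its x.
- tipbox: box of pipette tips, white with a grey lid, 85 x 120 x 55 mm, at the back, not part of the job. Origin: centre of its underside.
There are look-alikes about, which are no part of the job. Leave any pink look-alike of the jar4 alone.

How it is judged:
On the way, in this order (a step that is already met when the one before it is completed fails the run):
1. every jar is sorted: upright on the floor of a cell, those in the crate full, those in the rack empty (((x of jar1 in the frame of crate between -0.109 and 0.109 m and y of jar1 in the frame of crate between -0.074 and 0.074 m and z of jar1 in the frame of crate between -0.002 and 0.01 m and angle between jar1's own z axis and vertical below 0.15 rad and contact force between jar1 and crate above 2 N) or (x of jar1 in the frame of rack between -0.109 and 0.109 m and y of jar1 in the frame of rack between -0.074 and 0.074 m and z of jar1 in the frame of rack between 0.004 and 0.016 m and angle between jar1's own z axis and vertical below 0.15 rad and contact force between jar1 and drip_plate below 1.5 N)) and ((x of jar2 in the frame of crate between -0.109 and 0.109 m and y of jar2 in the frame of crate between -0.074 and 0.074 m and z of jar2 in the frame of crate between -0.002 and 0.01 m and angle between jar2's own z axis and vertical below 0.15 rad and contact force between jar2 and crate above 2 N) or (x of jar2 in the frame of rack between -0.109 and 0.109 m and y of jar2 in the frame of rack between -0.074 and 0.074 m and z of jar2 in the frame of rack between 0.004 and 0.016 m and angle between jar2's own z axis and vertical below 0.15 rad and contact force between jar2 and drip_plate below 1.5 N)) and ((x of jar3 in the frame of crate between -0.109 and 0.109 m and y of jar3 in the frame of crate between -0.074 and 0.074 m and z of jar3 in the frame of crate between -0.002 and 0.01 m and angle between jar3's own z axis and vertical below 0.15 rad and contact force between jar3 and crate above 2 N) or (x of jar3 in the frame of rack between -0.109 and 0.109 m and y of jar3 in the frame of rack between -0.074 and 0.074 m and z of jar3 in the frame of rack between 0.004 and 0.016 m and angle between jar3's own z axis and vertical below 0.15 rad and contact force between jar3 and drip_plate below 1.5 N)) and ((x of jar4 in the frame of crate between -0.109 and 0.109 m and y of jar4 in the frame of crate between -0.074 and 0.074 m and z of jar4 in the frame of crate between -0.002 and 0.01 m and angle between jar4's own z axis and vertical below 0.15 rad and contact force between jar4 and crate above 2 N) or (x of jar4 in the frame of rack between -0.109 and 0.109 m and y of jar4 in the frame of rack between -0.074 and 0.074 m and z of jar4 in the frame of rack between 0.004 and 0.016 m and angle between jar4's own z axis and vertical below 0.15 rad and contact force between jar4 and drip_plate below 1.5 N)) and ((x of jar5 in the frame of crate between -0.109 and 0.109 m and y of jar5 in the frame of crate between -0.074 and 0.074 m and z of jar5 in the frame of crate between -0.002 and 0.01 m and angle between jar5's own z axis and vertical below 0.15 rad and contact force between jar5 and crate above 2 N) or (x of jar5 in the frame of rack between -0.109 and 0.109 m and y of jar5 in the frame of rack between -0.074 and 0.074 m and z of jar5 in the frame of rack between 0.004 and 0.016 m and angle between jar5's own z axis and vertical below 0.15 rad and contact force between jar5 and drip_plate below 1.5 N)) and ((x of jar6 in the frame of crate between -0.109 and 0.109 m and y of jar6 in the frame of crate between -0.074 and 0.074 m and z of jar6 in the frame of crate between -0.002 and 0.01 m and angle between jar6's own z axis and vertical below 0.15 rad and contact force between jar6 and crate above 2 N) or (x of jar6 in the frame of rack between -0.109 and 0.109 m and y of jar6 in the frame of rack between -0.074 and 0.074 m and z of jar6 in the frame of rack between 0.004 and 0.016 m and angle between jar6's own z axis and vertical below 0.15 rad and contact force between jar6 and drip_plate below 1.5 N)) and ((x of jar7 in the frame of crate between -0.109 and 0.109 m and y of jar7 in the frame of crate between -0.074 and 0.074 m and z of jar7 in the frame of crate between -0.002 and 0.01 m and angle between jar7's own z axis and vertical below 0.15 rad and contact force between jar7 and crate above 2 N) or (x of jar7 in the frame of rack between -0.109 and 0.109 m and y of jar7 in the frame of rack between -0.074 and 0.074 m and z of jar7 in the frame of rack between 0.004 and 0.016 m and angle between jar7's own z axis and vertical below 0.15 rad and contact force between jar7 and drip_plate below 1.5 N)) and ((x of jar8 in the frame of crate between -0.109 and 0.109 m and y of jar8 in the frame of crate between -0.074 and 0.074 m and z of jar8 in the frame of crate between -0.002 and 0.01 m and angle between jar8's own z axis and vertical below 0.15 rad and contact force between jar8 and crate above 2 N) or (x of jar8 in the frame of rack between -0.109 and 0.109 m and y of jar8 in the frame of rack between -0.074 and 0.074 m and z of jar8 in the frame of rack between 0.004 and 0.016 m and angle between jar8's own z axis and vertical below 0.15 rad and contact force between jar8 and drip_plate below 1.5 N))), for 0.3 s.
2. the crate's handle is upright (value of joint bail between -0.25 and 0.25 rad), for 0.3 s.
At the end, for the whole second after the job is handed in: Every full jar stands upright (within 8 degrees) on the floor of a cell of the carry crate and every empty one on the floor of a cell of the wash rack, one per cell and at rest, those that were there from the start included; the crate's handle is upright within 14 degrees (all of step 1 and all of step 2 and linear speed of each of jar1, jar2, jar3, jar4, jar5, jar6, jar7, jar8 below 0.03 m/s and x of crated1 in the frame of crate between -0.109 and 0.109 m and y of crated1 in the frame of crate between -0.074 and 0.074 m and z of crated1 in the frame of crate between -0.002 and 0.01 m and angle between each of crated1, crated2, racked1, racked2's own z axis and vertical below 0.15 rad and x of crated2 in the frame of crate between -0.109 and 0.109 m and y of crated2 in the frame of crate between -0.074 and 0.074 m and z of crated2 in the frame of crate between -0.002 and 0.01 m and x of racked1 in the frame of rack between -0.109 and 0.109 m and y of racked1 in the frame of rack between -0.074 and 0.074 m and z of racked1 in the frame of rack between 0.004 and 0.016 m and x of racked2 in the frame of rack between -0.109 and 0.109 m and y of racked2 in the frame of rack between -0.074 and 0.074 m and z of racked2 in the frame of rack between 0.004 and 0.016 m); the robot touches nothing.
It fails at once if the dish is pushed more than 5 cm from its place (distance of dish1 from where it was at the start of the episode above 0.05 m).
It fails at once if the dish is pushed more than 5 cm from its place (distance of dish2 from where it was at the start of the episode above 0.05 m).
It fails at once if the dish is pushed more than 5 cm from its place (distance of dish3 from where it was at the start of the episode above 0.05 m).
It fails at once if the marker is pushed more than 5 cm from its place (distance of marker from where it was at the start of the episode above 0.05 m).
It fails at once if the tipbox is pushed more than 5 cm from its place (distance of tipbox from where it was at the start of the episode above 0.05 m).
Of jar1, jar2, jar3, jar4, jar5, jar6, jar7, jar8 only 6 to 8 are there at a start; the rules pass over those that are not, and their reading is None.
Of crated1, crated2 only 1 to 1 are there at a start; the rules pass over those that are not, and their reading is None.
Of racked1, racked2 only 1 to 1 are there at a start; the rules pass over those that are not, and their reading is None.
At some moment in a run one of jar1, jar2, jar3, jar4, jar5, jar6, jar7, jar8 may be knocked a few centimetres aside while the robot is not near it.
It also fails if it takes over 210 s, if anything falls off the work surface, if the arm or the gripper's body presses on something with over 40 N, if the wrist force passes 120 N, or if a joint passes its speed limit or range.

## Working session

There is one attempt and no reset: what is moved stays moved. The work goes in short steps, Python scripts to look and compute and a tool call to move; the robot and the scene stay as the last step left them, time stands still between calls to the robot, and variables do not carry over. Pictures are saved under pics/ and viewed, at most 14 in all, crops included, and the job is handed in when it is done.

Besides the shell and the picture viewer there is one more tool, called after ">>>" as name([rows], argument=value, ...), one row to a line, values as JSON. move_arm: Moves the arm, as the interface text tells. Its arguments: {"type":"object","properties":{"motion":{"type":"array","items":{"type":"array","items":{"type":"number"}}},"newtons":{"type":"number"}},"required":["motion"]}

```bash
mkdir -p pics
cat > h.py <<'E'
import numpy as np, cv2
from plant import r, eyes, finish_job
from scipy.spatial.transform import Rotation as R
def snap(n,f=None):
    s=eyes.snapshot(n)
    if f: cv2.imwrite('pics/'+f,s['frame'][:,:,::-1])
    return s
def world(s):
    z=s['z_map']; h,w=z.shape
    uv=np.stack(np.meshgrid(np.arange(w),np.arange(h)),-1).reshape(-1,1,2).astype(float)
    n=cv2.undistortPoints(uv,s['intrinsics'],s['dist']).reshape(h,w,2)
    c=np.dstack([n*z[...,None],z]); T=np.linalg.inv(s['world_to_cam'])
    p=c@T[:3,:3].T+T[:3,3]; p[z==0]=np.nan
    return p
E
python3 - <<'E'
from h import *
for n in('top','side'):
    s=snap(n,n+'0.png'); np.savez('/tmp/'+n+'0',**s)
    print(n,np.linalg.inv(s['world_to_cam']).round(3).tolist(),s['intrinsics'][0,0])
st=r.get_state(); print(st['clock'],st['tool_pos'],st['eef_rot'],st['contact_force'],R.from_quat(st['eef_rot']).as_matrix().round(3).tolist())
E
```

```text
top [[0.028, -0.992, 0.12, 0.471], [-1.0, -0.026, 0.016, -0.02], [-0.012, -0.12, -0.993, 1.226], [0.0, 0.0, 0.0, 1.0]] 540.4370886570263
side [[0.982, -0.135, 0.132, 0.457], [-0.187, -0.618, 0.764, -0.884], [-0.021, -0.775, -0.632, 0.856], [0.0, 0.0, 0.0, 1.0]] 461.7729659630122
0.1 [ 0.23496133 -0.57855588  0.23799878] [ 9.81433440e-01  1.91801350e-01 -2.22850789e-04 -7.71991849e-04] [ 0.10861005  0.72728932 -0.64103556] [[0.926, 0.376, -0.001], [0.376, -0.926, 0.001], [-0.0, -0.002, -1.0]]
```

View pics/top0.png

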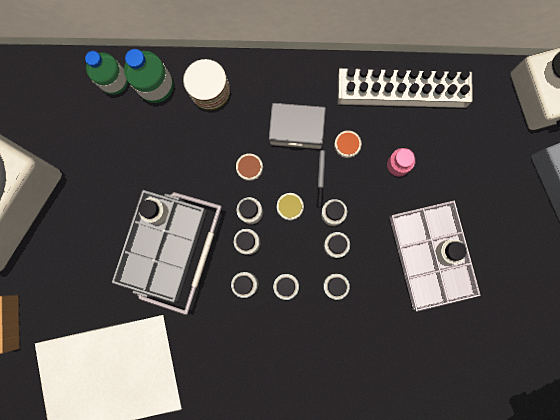

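View pics/side0.png

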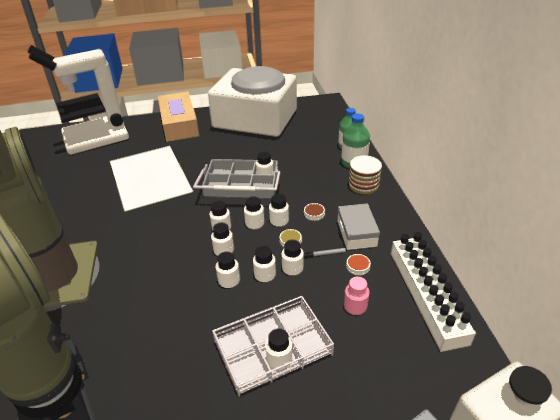

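Top view: 7 white jars at (249,210), (246,241), (244,285), (286,287), (336,286), (337,244), (334,211). The pink look-alike is at (402,161) and I'll leave it alone. The crate is on the left, with a jar at (150,209) and its bail folded right, bar at about (203,258). The rack is on the right, with a jar at (453,250).

```bash
cat >> h.py <<'E'
def caps(s,lo=.07,hi=.1):
    p=world(s); m=((p[...,2]>lo)&(p[...,2]<hi)&(s['frame'].max(2)<90)).astype(np.uint8)
    n,l,st,c=cv2.connectedComponentsWithStats(m)
    out=[]
    for i in range(1,n):
        if 80<st[i,4]<900:
            q=p[l==i]; (cx,cy),rad=cv2.minEnclosingCircle(q[:,:2].astype(np.float32))
            out.append((c[i].round().tolist(),int(st[i,4]),np.median(q,0).round(4).tolist(),round(cx,4),round(cy,4),round(rad,4)))
    return out
E
python3 - <<'E'
from h import *
s=dict(np.load('/tmp/top0.npz'))
for c in caps(s): print(c)
p=world(s); f=s['frame'].astype(int)
# rect fits of containers from rim-height points
for nm,u0,u1,v0,v1,zlo,zhi in(('crate',105,225,185,315,.034,.046),('rack',385,485,195,315,.035,.05)):
    w=p[v0:v1,u0:u1].reshape(-1,3); q=w[(w[:,2]>zlo)&(w[:,2]<zhi)]
    print(nm,len(q),cv2.minAreaRect(q[:,:2].astype(np.float32)*1000))
for px in((203,258),(207,240),(200,275),(212,232),(196,286),(219,207),(187,312)): 
    print(px,p[px[1],px[0]].round(4))
big=cv2.resize(s['frame'][180:320,100:240,::-1],None,fx=4,fy=4,interpolation=cv2.INTER_CUBIC)
cv2.imwrite('pics/crate.png',big)
E
```

```text
([110.0, 75.0], 131, [0.8873, 0.4066, 0.0802], 0.9086, 0.4259, 0.0351)
([154.0, 83.0], 132, [0.8651, 0.3045, 0.0914], 0.8957, 0.3257, 0.0425)
([551.0, 166.0], 135, [0.7149, -0.5616, 0.0771], 0.7138, -0.5638, 0.0429)
([148.0, 208.0], 284, [0.598, 0.3059, 0.0846], 0.598, 0.3077, 0.0203)
([248.0, 208.0], 243, [0.6044, 0.0927, 0.0808], 0.6045, 0.0928, 0.0192)
([335.0, 210.0], 254, [0.605, -0.0934, 0.0805], 0.6052, -0.0926, 0.0195)
([245.0, 240.0], 254, [0.5356, 0.0961, 0.0807], 0.5354, 0.0965, 0.0191)
([337.0, 244.0], 259, [0.5333, -0.0995, 0.0807], 0.5346, -0.0995, 0.0194)
([456.0, 251.0], 312, [0.5247, -0.3476, 0.0903], 0.5254, -0.3492, 0.0201)
([242.0, 285.0], 261, [0.442, 0.098, 0.0802], 0.4424, 0.0979, 0.0192)
([285.0, 286.0], 258, [0.4409, 0.0077, 0.0805], 0.4409, 0.0075, 0.0191)
([337.0, 286.0], 275, [0.4446, -0.1009, 0.0808], 0.4446, -0.1008, 0.0198)
crate 1058 ((525.103759765625, 291.76531982421875), (147.46507263183594, 240.20726013183594), 74.63768768310547)
rack 1040 ((517.7347412109375, -316.88983154296875), (215.17245483398438, 146.24215698242188), 14.951678276062012)
(203, 258) [0.4957 0.1849 0.0731]
(207, 240) [0.5346 0.1788 0.0687]
(200, 275) [0.4595 0.1904 0.0684]
(212, 232) [0.5523 0.1694 0.065 ]
(196, 286) [0.4361 0.1978 0.0689]
(219, 207) [0.6069 0.1566 0.0657]
(187, 312) [0.3803 0.2159 0.0611]
```

View pics/crate.png

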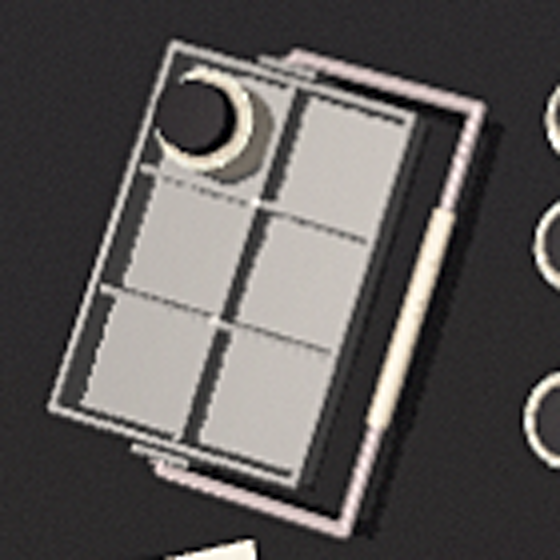

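The crop shows the crate with one jar in its far-left cell at (195,118), bail folded right, and the bar at (410,315) in the crop. The other five cells are free.

```bash
cat >> h.py <<'E'
C=(np.array([.5248,.2908]),np.deg2rad(-15.4)); K=(np.array([.5177,-.3169]),np.deg2rad(14.95))
def cell(B,x,y):
    c,a=B; return c+np.array([[np.cos(a),-np.sin(a)],[np.sin(a),np.cos(a)]])@[x/1000,y/1000]
def go(*wps):
    "waypoints (x,y,z[,yaw deg]); rows shift mm / rotvec deg in present tool axes"
    st=r.get_state(); R0=R.from_quat(st['eef_rot']); p0=np.array(st['tool_pos'])
    print('t',round(st['clock'],2),'F',np.round(st['contact_force'],2),'open',round(float(st['opening']),3))
    for w in wps:
        y=np.deg2rad(w[3] if len(w)>3 else 45); c,s_=np.cos(y),np.sin(y)
        Rt=R.from_matrix([[c,s_,0],[s_,-c,0],[0,0,-1]])
        print((R0.inv().apply(np.array(w[:3])-p0)*1000).round(1),np.rad2deg((R0.inv()*Rt).as_rotvec()).round(1))
E
python3 - <<'E'
from h import *
go((.37,-.30,.2),(.4446,-.1009,.15))
for B in(C,K):
  print([(x,y,cell(B,x,y).round(4).tolist()) for x in(-70,0,70) for y in(-35,35)])
E
```

```text
t 0.1 F [ 0.11  0.73 -0.64] open 0.999
[ 230.  -207.2   38.3] [ -0.1  -0.  -22.9]
[ 374.1 -363.4   88.5] [ -0.1  -0.  -22.9]
[(-70, -35, [0.448, 0.2756]), (-70, 35, [0.4666, 0.3431]), (0, -35, [0.5155, 0.2571]), (0, 35, [0.5341, 0.3245]), (70, -35, [0.583, 0.2385]), (70, 35, [0.6016, 0.306])]
[(-70, -35, [0.4591, -0.3688]), (-70, 35, [0.441, -0.3011]), (0, -35, [0.5267, -0.3507]), (0, 35, [0.5087, -0.2831]), (70, -35, [0.5944, -0.3327]), (70, 35, [0.5763, -0.265])]
```

>>> move_arm([
  [44,-40,0,0,0,-8,0.35],
  [88,-80,0,0,0,-16,0.35],
  [132,-120,0,0,0,-22.9,0.35],
  [176,-160,20,0,0,-22.9,0.35],
  [220,-200,38,0,0,-22.9,0.35],
], newtons=20)

```text
clock: 0.72
tool_pos: [0.3643, -0.3094, 0.2003]
eef_rot: [0.924, 0.382, 0.0, 0.0]
contact_force: [1.8, 0.1, 0.5]
opening: 0.648
finger_force: 0.0
```

```bash
python3 -c "
from h import *
go((.4446,-.1009,.15),(.4446,-.1009,.056))"
```

```text
t 0.72 F [1.81 0.09 0.5 ] open 0.648
[204.2 -90.8  50.4] [ 0. -0. -0.]
[204.1 -90.9 144.4] [ 0. -0. -0.]
```

>>> move_arm([
  [51,-23,20,0,0,0,0.35],
  [102,-45,40,0,0,0,0.35],
  [153,-68,50,0,0,0,0.35],
  [204,-91,50,0,0,0,0.35],
  [204,-91,80,0,0,0,0.35],
])

```text
clock: 1.35
tool_pos: [0.4475, -0.0971, 0.1214]
eef_rot: [0.922, 0.387, 0.003, 0.0]
contact_force: [-0.2, -0.7, 0.4]
opening: 0.651
finger_force: 0.0
```

```bash
python3 -c "
from h import *
print([c for c in caps(snap('top')) if .42<c[3]<.63 and abs(c[4])<.2])
go((.4446,-.1009,.056))"
```

```text
[([248.0, 208.0], 244, [0.6045, 0.0928, 0.0806], 0.6044, 0.0927, 0.0191), ([335.0, 210.0], 251, [0.6053, -0.0934, 0.0808], 0.6049, -0.093, 0.0193), ([245.0, 240.0], 253, [0.5357, 0.0963, 0.0808], 0.5358, 0.0968, 0.0192), ([337.0, 244.0], 258, [0.5332, -0.0995, 0.0807], 0.5339, -0.0997, 0.0195), ([242.0, 285.0], 263, [0.4418, 0.0976, 0.0804], 0.4424, 0.0983, 0.0195), ([285.0, 286.0], 259, [0.4415, 0.0077, 0.0807], 0.4409, 0.0075, 0.019)]
t 1.4 F [-0.04 -0.79 -2.18] open 0.649
[-0.6  1.9 61.9] [-0.2  0.   0.3]
```

>>> move_arm([
  [-0.5,1.5,35,0,0,0,0.35],
  [-0.5,1.5,62,0,0,0,0.35],
  [-0.5,1.5,62,0,0,0,0.8],
  [-0.5,1.5,62,0,0,0,0.8],
  [-0.5,1.5,62,0,0,0,0.8],
])

```text
clock: 2.02
tool_pos: [0.4449, -0.1041, 0.0598]
eef_rot: [0.924, 0.382, 0.001, 0.0]
contact_force: [-0.0, -0.5, -0.6]
opening: 0.451
finger_force: 20.0
```

>>> move_arm([
  [0,0,-30,0,0,0,0.8],
  [0,0,-80,0,0,0,0.8],
  [0,0,-114,0,0,0,0.8],
  [0,0,-114,0,0,0,0.8],
  [0,0,-114,0,0,0,0.8],
])

```text
clock: 2.65
tool_pos: [0.444, -0.104, 0.1727]
eef_rot: [0.924, 0.383, -0.0, 0.0]
contact_force: [0.4, 0.7, -0.9]
opening: 0.448
finger_force: 20.0
```

```bash
cat >> h.py <<'E'
def weigh(n=4):
    f=[]
    for i in range(n): snap('side'); f.append(r.get_state()['contact_force'])
    print('weigh',np.mean(f,0).round(2),'z',[round(float(a[2]),2) for a in f])
E
python3 -c "
from h import *
weigh(); s=r.get_state(); print(s['finger_force'],s['tool_pos'])
for B in(C,K): go((*cell(B,-70,-35),.17),(*cell(B,-70,35),.17))"
```

```text
weigh [ 0.5   0.04 -0.71] z [-0.82, -1.23, 0.05, -0.82]
19.969499695580453 [ 0.4436884  -0.10366754  0.17179935]
t 2.85 F [ 0.04  0.26 -0.82] open 0.45
[ 271.4 -265.1    1.9] [-0.1  0.1  0. ]
[ 332.2 -299.6    1.8] [-0.1  0.1  0. ]
t 2.85 F [ 0.04  0.26 -0.82] open 0.45
[-176.6  198.3    1.7] [-0.1  0.1  0. ]
[-141.5  137.7    1.8] [-0.1  0.1  0. ]
```

Only about 0.7 N, so this one is empty and goes to the rack cell (-70,35).

>>> move_arm([
  [-38,37,0,0,0,0,0.8],
  [-76,74,0,0,0,0,0.8],
  [-114,111,0,0,0,0,0.8],
  [-141.5,138,0,0,0,0,0.8],
  [-141.5,138,20,0,0,0,0.8],
])

```text
clock: 3.48
tool_pos: [0.4415, -0.3062, 0.1524]
eef_rot: [0.925, 0.38, 0.0, 0.002]
contact_force: [-0.3, 1.1, -0.7]
opening: 0.448
finger_force: 20.0
```

```bash
python3 -c "
from h import *
snap('top');go((*cell(K,-70,35),.071))"
```

```text
t 3.52 F [-0.49  0.72 -2.78] open 0.446
[ 2.  -0.2 78.6] [-0.2  0.1 -0.2]
```

>>> move_arm([
  [1.5,0,40,0,0,0,0.8],
  [1.5,0,70,0,0,0,0.8],
  [1.5,0,79,0,0,0,0.8],
  [1.5,0,79,0,0,0,0.8],
  [1.5,0,79,0,0,0,0.4],
])

```text
clock: 4.15
tool_pos: [0.4437, -0.3006, 0.0747]
eef_rot: [0.924, 0.383, 0.001, 0.001]
contact_force: [0.3, 0.7, 0.1]
opening: 0.535
finger_force: 0.0
```

>>> move_arm([
  [0,0,0,0,0,0,0.4],
  [0,0,-50,0,0,0,0.4],
  [0,0,-90,0,0,0,0.35],
])

```text
clock: 4.53
tool_pos: [0.4432, -0.3005, 0.1656]
eef_rot: [0.924, 0.383, 0.0, 0.0]
contact_force: [0.6, -0.4, 0.3]
opening: 0.649
finger_force: 0.0
```

```bash
python3 -c "
from h import *
weigh(3)
go((.5336,-.0997,.13),(.5336,-.0997,.055))
p=world(snap('side','a.png'))"
```

```text
weigh [0.02 0.19 0.58] z [2.65, -0.02, -0.9]
t 4.67 F [-0.21  0.47 -0.9 ] open 0.652
[205.6 -79.7  36.1] [ 0.3 -0.1 -0. ]
[205.5 -80.1 111.1] [ 0.3 -0.1 -0. ]
```

View pics/a.png

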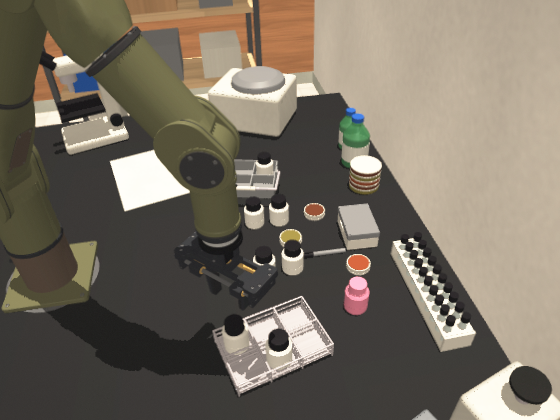

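The jar stands upright in the rack's near cell at (235,330). Next is the jar at (0.534, -0.100).

>>> move_arm([
  [52,-20,0,0,0,0,0.35],
  [104,-40,10,0,0,0,0.35],
  [156,-60,25,0,0,0,0.35],
  [205.5,-80,36,0,0,0,0.35],
  [205.5,-80,36,0,0,0,0.35],
])

```text
clock: 5.35
tool_pos: [0.5325, -0.0919, 0.1259]
eef_rot: [0.922, 0.387, 0.0, -0.002]
contact_force: [0.5, 0.1, 0.5]
opening: 0.651
finger_force: 0.0
```

```bash
python3 -c "
from h import *
weigh(2);go((.5336,-.0997,.055))"
```

```text
weigh [-0.74 -0.77 -0.71] z [-1.06, -0.36]
t 5.45 F [-0.97 -0.4  -0.36] open 0.651
[ 1.   3.2 71.6] [-0.1  0.1  0.1]
```

>>> move_arm([
  [0,1,40,0,0,0,0.35],
  [0,1,72,0,0,0,0.35],
  [0,1,72,0,0,0,0.8],
  [0,1,72,0,0,0,0.8],
  [0,1,72,0,0,0,0.8],
])

```text
clock: 6.08
tool_pos: [0.5325, -0.0996, 0.0568]
eef_rot: [0.924, 0.382, 0.0, 0.0]
contact_force: [-0.7, -0.4, -1.0]
opening: 0.45
finger_force: 20.0
```

>>> move_arm([
  [0,0,-30,0,0,0,0.8],
  [0,0,-80,0,0,0,0.8],
  [0,0,-114,0,0,0,0.8],
  [0,0,-114,0,0,0,0.8],
  [0,0,-114,0,0,0,0.8],
])

```text
clock: 6.7
tool_pos: [0.5317, -0.0993, 0.1696]
eef_rot: [0.924, 0.383, -0.0, -0.0]
contact_force: [-0.9, -0.8, -1.0]
opening: 0.448
finger_force: 20.0
```

```bash
python3 -c "
from h import *
weigh(); s=r.get_state(); print(s['finger_force'],s['tool_pos'])
go((*cell(K,0,35),.17),(*cell(C,-70,35),.17))"
```

```text
weigh [ 0.22 -0.09 -0.59] z [-0.77, -0.38, -0.83, -0.37]
19.966422726865858 [ 0.5316056  -0.09911032  0.16864167]
t 6.9 F [ 0.43 -0.48 -0.37] open 0.448
[-146.3  113.8   -1.3] [-0.1  0.1  0. ]
[ 266.8 -358.6   -1.1] [-0.1  0.1  0. ]
```

Empty as well, so rack cell (0,35).

>>> move_arm([
  [-42,33,0,0,0,0,0.8],
  [-84,66,0,0,0,0,0.8],
  [-126,98,0,0,0,0,0.8],
  [-146,114,0,0,0,0,0.8],
  [-146,114,20,0,0,0,0.8],
])

```text
clock: 7.52
tool_pos: [0.5093, -0.2871, 0.1496]
eef_rot: [0.925, 0.38, 0.0, 0.002]
contact_force: [0.2, 0.4, -1.2]
opening: 0.448
finger_force: 20.0
```

>>> move_arm([
  [0,0,30,0,0,0,0.8],
  [0,0,65,0,0,0,0.8],
  [0,0,80,0,0,0,0.8],
  [0,0,80,0,0,0,0.8],
  [0,0,80,0,0,0,0.4],
])

```text
clock: 8.15
tool_pos: [0.5105, -0.2833, 0.0706]
eef_rot: [0.924, 0.383, 0.001, 0.001]
contact_force: [-0.0, -0.4, -0.4]
opening: 0.538
finger_force: 0.0
```

>>> move_arm([
  [0,0,0,0,0,0,0.4],
  [0,0,-50,0,0,0,0.4],
  [0,0,-90,0,0,0,0.35],
])

```text
clock: 8.52
tool_pos: [0.5102, -0.2832, 0.1619]
eef_rot: [0.924, 0.383, 0.001, 0.001]
contact_force: [0.5, 0.1, -0.4]
opening: 0.646
finger_force: 0.0
```

```bash
python3 -c "
from h import *
print([c[2:5] for c in caps(snap('top')) if .42<c[3]<.63 and abs(c[4])<.4])
go((.605,-.0932,.13),(.605,-.0932,.055))"
```

```text
[([0.5981, 0.3059, 0.0842], 0.5979, 0.3069), ([0.6045, 0.0926, 0.0806], 0.6045, 0.0928), ([0.605, -0.0934, 0.0808], 0.6049, -0.093), ([0.5358, 0.0964, 0.0807], 0.5359, 0.0967), ([0.5225, -0.2726, 0.0901], 0.5196, -0.2753), ([0.4424, 0.0975, 0.0807], 0.4424, 0.0978), ([0.4413, 0.0076, 0.0805], 0.4409, 0.0076)]
t 8.57 F [ 0.73 -0.13  2.76] open 0.649
[200.1 -70.5  36.9] [ 0.5 -0.2 -0. ]
[199.9 -71.2 111.9] [ 0.5 -0.2 -0. ]
```

>>> move_arm([
  [52,-18,0,0,0,0,0.35],
  [104,-36,10,0,0,0,0.35],
  [156,-54,25,0,0,0,0.35],
  [200,-70.5,36,0,0,0,0.35],
  [200,-70.5,36,0,0,0,0.35],
])

```text
clock: 9.2
tool_pos: [0.6029, -0.0853, 0.1237]
eef_rot: [0.922, 0.387, 0.002, -0.002]
contact_force: [-0.6, -0.6, 0.0]
opening: 0.652
finger_force: 0.0
```

```bash
python3 -c "
from h import *
weigh(2);go((.605,-.0932,.055))"
```

```text
weigh [-0.3  -0.64  0.19] z [-0.0, 0.38]
t 9.3 F [-0.53 -1.67  0.38] open 0.652
[ 1.6  3.5 69.1] [0.  0.  0.1]
```

>>> move_arm([
  [0.5,1,40,0,0,0,0.35],
  [0.5,1,70,0,0,0,0.35],
  [0.5,1,70,0,0,0,0.8],
  [0.5,1,70,0,0,0,0.8],
  [0.5,1,70,0,0,0,0.8],
])

```text
clock: 9.93
tool_pos: [0.603, -0.0927, 0.0551]
eef_rot: [0.924, 0.382, 0.001, 0.001]
contact_force: [-1.1, 0.4, -0.1]
opening: 0.595
finger_force: 20.0
```

>>> move_arm([
  [0,0,-30,0,0,0,0.8],
  [0,0,-80,0,0,0,0.8],
  [0,0,-114,0,0,0,0.8],
  [0,0,-114,0,0,0,0.8],
  [0,0,-114,0,0,0,0.8],
])

```text
clock: 10.55
tool_pos: [0.6018, -0.0922, 0.1676]
eef_rot: [0.924, 0.383, -0.0, -0.0]
contact_force: [-0.0, 0.2, -0.0]
opening: 0.59
finger_force: 20.0
```

```bash
python3 -c "
from h import *
weigh(); s=r.get_state(); print(s['finger_force'],s['tool_pos'])
go((*cell(K,70,35),.17),(*cell(C,-70,35),.17))"
```

```text
weigh [-0.05 -0.41  0.03] z [0.17, -0.62, 0.68, -0.11]
19.985981583595276 [ 0.60162106 -0.09205084  0.16651796]
t 10.75 F [ 0.09 -0.85 -0.11] open 0.59
[-140.2  104.4   -3.4] [-0.1  0.1  0. ]
[ 212.3 -403.2   -3.1] [-0.1  0.1  0. ]
```

Opening is 52 mm rather than 40, so something is off. I'll look.

```bash
python3 -c "
from h import *
s=snap('side','b.png')
cv2.imwrite('pics/b2.png',cv2.resize(s['frame'][170:330,180:400,::-1],None,fx=3.5,fy=3.5))"
```

```text
(no output)
```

View pics/b2.png

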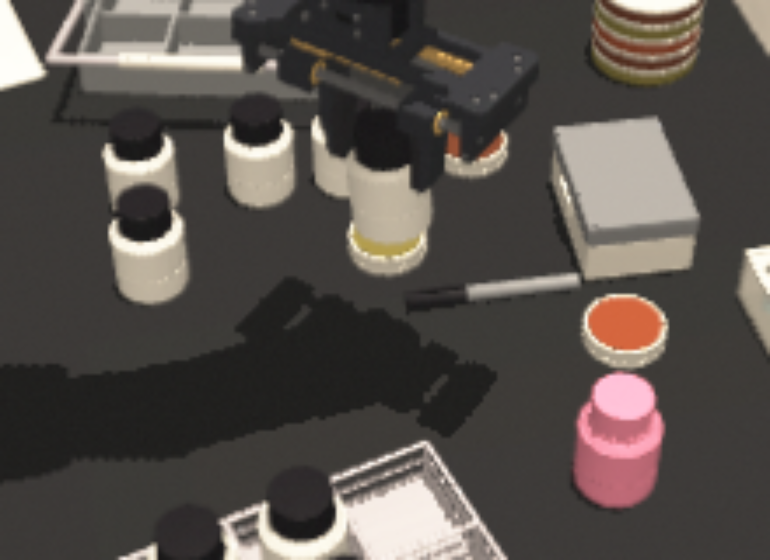

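The jar is held upright but gripped on its shoulder, because the fingers went slightly too low. It is clearly light, so it goes to rack cell (70,35). I'll grasp a little higher from now on.

>>> move_arm([
  [-35,26,0,0,0,0,0.8],
  [-70,52,0,0,0,0,0.8],
  [-105,78,0,0,0,0,0.8],
  [-132,98,0,0,0,0,0.8],
  [-140,104,0,0,0,0,0.8],
])

```text
clock: 11.42
tool_pos: [0.5757, -0.2676, 0.1669]
eef_rot: [0.925, 0.381, -0.001, 0.0]
contact_force: [0.2, 0.4, -0.4]
opening: 0.592
finger_force: 20.0
```

```bash
python3 -c "
from h import *
weigh(3);go((*cell(K,70,35),.067))"
```

```text
weigh [-0.06  0.04 -0.58] z [-0.33, -0.76, -0.65]
t 11.57 F [-0.5   0.74 -0.65] open 0.592
[ -2.1   0.8 100.4] [-0.1 -0.1  0.1]
```

>>> move_arm([
  [-1,0.5,40,0,0,0,0.8],
  [-1,0.5,75,0,0,0,0.8],
  [-1,0.5,92,0,0,0,0.8],
  [-1,0.5,98,0,0,0,0.8],
  [-1,0.5,98,0,0,0,0.8],
])

```text
clock: 12.2
tool_pos: [0.571, -0.2657, 0.0691]
eef_rot: [0.924, 0.383, -0.006, -0.002]
contact_force: [-10.7, -2.0, 8.7]
opening: 0.608
finger_force: 20.2
```

```bash
python3 -c "
from h import *
weigh(2);print(r.get_state()['tool_pos'])"
```

```text
weigh [-10.25  -2.41   8.38] z [8.34, 8.43]
[ 0.57112726 -0.26556229  0.06945899]
```

```bash
python3 -c "
from h import *
s=snap('side'); a=s['frame'][230:400,170:390,::-1]
t=snap('top'); b=t['frame'][180:320,370:500,::-1]
a=cv2.resize(a,(440,340),interpolation=cv2.INTER_CUBIC);b=cv2.resize(b,(316,340),interpolation=cv2.INTER_CUBIC)
cv2.imwrite('pics/c.png',np.hstack([a,b]))"
```

```text
(no output)
```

View pics/c.png

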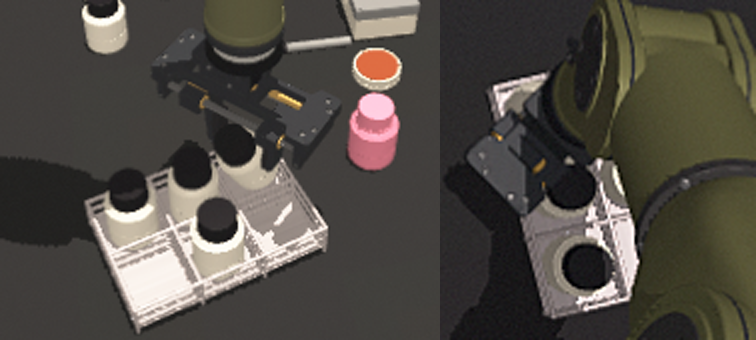

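The jar is inside its cell but pressing on the wires, so I'll release it there.

>>> move_arm([
  [0,0,-1,0,0,0,0.35],
  [0,0,-1,0,0,0,0.3],
  [0,0,-50,0,0,0,0.3],
  [0,0,-100,0,0,0,0.3],
])

```text
clock: 12.9
tool_pos: [0.5773, -0.264, 0.1705]
eef_rot: [0.923, 0.384, 0.0, -0.001]
contact_force: [0.9, -0.3, 0.8]
opening: 0.697
finger_force: 0.0
```

```bash
python3 -c "
from h import *
go((.4409,.0076,.17),(.4409,.0076,.13))
s=snap('side'); a=s['frame'][230:400,170:390,::-1]
cv2.imwrite('pics/d.png',cv2.resize(a,(770,595),interpolation=cv2.INTER_CUBIC))"
```

```text
t 12.9 F [ 0.91 -0.3   0.81] open 0.697
[  96.2 -288.3    0.9] [-0.1 -0.1  0.1]
[  96.2 -288.3   40.9] [-0.1 -0.1  0.1]
```

View pics/d.png

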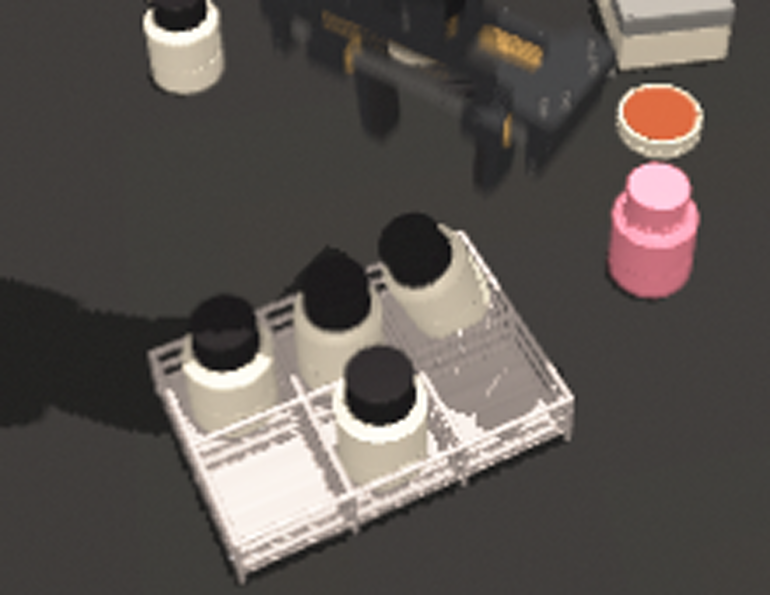

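The far-left rack jar at (435,280) in the crop is leaning. I'll move away toward the next jar and measure the lean from the top camera.

>>> move_arm([
  [20,-58,0,0,0,0,0.35],
  [40,-116,0,0,0,0,0.35],
  [60,-174,0,0,0,0,0.35],
  [80,-232,0,0,0,0,0.35],
  [96,-288,0,0,0,0,0.35],
])

```text
clock: 13.58
tool_pos: [0.4408, 0.0091, 0.1699]
eef_rot: [0.923, 0.384, 0.001, -0.0]
contact_force: [1.6, 1.4, -0.5]
opening: 0.651
finger_force: 0.0
```

```bash
python3 -c "
from h import *
t=snap('top'); b=t['frame'][190:320,380:490,::-1]
for c in caps(t): print(c)
a=cv2.resize(b,None,fx=4.5,fy=4.5,interpolation=cv2.INTER_CUBIC)
cv2.imwrite('pics/e.png',a)
go((.4409,.0076,.058))
p=world(t)
for v in range(200,250,3): print(v,[ '%d'%(p[v,u,2]*1000) for u in range(390,445,3)])
"
```

```text
([110.0, 75.0], 129, [0.8895, 0.4065, 0.0796], 0.909, 0.4267, 0.0354)
([154.0, 84.0], 135, [0.8658, 0.3051, 0.0917], 0.8896, 0.3226, 0.041)
([551.0, 166.0], 137, [0.7142, -0.5605, 0.0772], 0.712, -0.5624, 0.0437)
([148.0, 208.0], 282, [0.5981, 0.3063, 0.0846], 0.5986, 0.3077, 0.0202)
([248.0, 208.0], 247, [0.6044, 0.0926, 0.0807], 0.6049, 0.0932, 0.0193)
([415.0, 232.0], 277, [0.5601, -0.2616, 0.0935], 0.5627, -0.2623, 0.0213)
([245.0, 240.0], 250, [0.5357, 0.0963, 0.0809], 0.5359, 0.0968, 0.0191)
([456.0, 251.0], 317, [0.5247, -0.347, 0.0903], 0.5255, -0.3501, 0.0205)
([423.0, 257.0], 308, [0.5106, -0.2796, 0.0904], 0.5114, -0.2813, 0.0203)
([430.0, 290.0], 320, [0.4425, -0.2939, 0.0903], 0.4429, -0.2965, 0.0205)
t 13.62 F [-4.3   4.14  0.79] open 0.651
[ -3.2  10.7 111.8] [-0.4 -0.1  0.8]Traceback (most recent call last):
  File "<string>", line 9, in <module>
    for v in range(200,250,3): print(v,[ '%d'%(p[v,u,2]*1000) for u in range(390,445,3)])
                                         ~~~~^^~~~~~~~~~~~~~~
ValueError: cannot convert float NaN to integer
```

View pics/e.png

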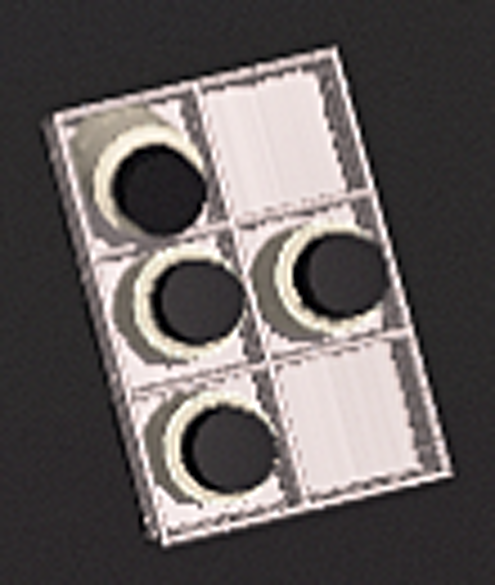

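The far-left rack jar leans toward the robot, cap centre (0.561,-0.262), about 18°. I'll straighten it on the next visit to the rack. First the jar under the gripper.

>>> move_arm([
  [0,0,0,0,0,0,0.35],
  [0,0,0,0,0,0,0.35],
])

```text
clock: 13.88
tool_pos: [0.4419, 0.0054, 0.1698]
eef_rot: [0.924, 0.382, 0.001, 0.0]
contact_force: [0.1, -0.6, -0.1]
opening: 0.651
finger_force: 0.0
```

```bash
python3 -c "
from h import *
weigh(2);go((.4409,.0076,.058))
s=snap('side');print(*[c for c in caps(s,.05,.1) if abs(c[4])<.15],sep='\n')"
```

```text
weigh [ 0.73 -0.01  0.24] z [0.03, 0.45]
t 13.97 F [ 0.98 -0.23  0.45] open 0.655
[  1.5  -2.8 111.7] [ 0.1 -0.  -0.1]
([278.0, 201.0], 194, [0.6039, 0.0826, 0.0778], 0.6015, 0.0916, 0.0236)
([253.0, 203.0], 189, [0.5344, 0.0862, 0.0782], 0.535, 0.095, 0.0214)
([218.0, 208.0], 186, [0.4405, 0.0866, 0.0781], 0.4397, 0.0954, 0.022)
([220.0, 230.0], 214, [0.4403, -0.0036, 0.0781], 0.4405, 0.005, 0.0212)
```

>>> move_arm([
  [0.5,-1,50,0,0,0,0.35],
  [0.5,-1,90,0,0,0,0.35],
  [0.5,-1,111,0,0,0,0.35],
  [0.5,-1,111,0,0,0,0.8],
  [0.5,-1,111,0,0,0,0.8],
])

```text
clock: 14.65
tool_pos: [0.441, 0.0064, 0.0592]
eef_rot: [0.924, 0.382, 0.0, 0.0]
contact_force: [-0.4, 0.3, -2.3]
opening: 0.446
finger_force: 18.4
```

>>> move_arm([
  [0,0,0,0,0,0,0.8],
  [0,0,-50,0,0,0,0.8],
  [0,0,-112,0,0,0,0.8],
  [0,0,-112,0,0,0,0.8],
  [0,0,-112,0,0,0,0.8],
])

```text
clock: 15.28
tool_pos: [0.4401, 0.0065, 0.1708]
eef_rot: [0.924, 0.383, 0.0, 0.0]
contact_force: [-0.7, -0.0, -3.1]
opening: 0.447
finger_force: 20.0
```

```bash
python3 -c "
from h import *
weigh(4);print(r.get_state()['tool_pos'])
go((*cell(K,-70,-35),.17),(*cell(C,-70,35),.17))"
```

```text
weigh [-0.08  0.16 -2.9 ] z [-3.58, -1.9, -3.14, -2.99]
[0.4394971  0.00678682 0.16945717]
t 15.47 F [-0.76  0.49 -2.99] open 0.446
[-251.8  279.3   -0.4] [-0.1  0.1  0. ]
[ 257.1 -218.6   -0.8] [-0.1  0.1  0. ]
```

2.9 N, so full. It goes to crate cell (-70,35).

>>> move_arm([
  [46,-39,0,0,0,0,0.8],
  [92,-78,0,0,0,0,0.8],
  [138,-117,0,0,0,0,0.8],
  [184,-156,0,0,0,0,0.8],
  [225,-191,0,0,0,0,0.8],
])

```text
clock: 16.1
tool_pos: [0.4636, 0.3032, 0.1692]
eef_rot: [0.924, 0.383, -0.001, 0.0]
contact_force: [1.0, 0.3, -2.9]
opening: 0.448
finger_force: 20.0
```

>>> move_arm([
  [32,-27,0,0,0,0,0.8],
  [32,-27,0,0,0,0,0.8],
  [32,-27,0,0,0,0,0.8],
])

```text
clock: 16.48
tool_pos: [0.4673, 0.3412, 0.1692]
eef_rot: [0.924, 0.383, -0.002, 0.001]
contact_force: [0.8, -0.8, -3.0]
opening: 0.445
finger_force: 20.0
```

```bash
python3 -c "
from h import *
weigh(1)
go((*cell(C,-70,35),.064))"
```

```text
weigh [-0.27 -1.19 -3.82] z [-3.82]
t 16.52 F [-0.27 -1.19 -3.82] open 0.447
[  1.5  -2.7 105.5] [ 0.1  0.2 -0.1]
```

>>> move_arm([
  [0.5,-1,45,0,0,0,0.8],
  [0.5,-1,85,0,0,0,0.8],
  [0.5,-1,105,0,0,0,0.8],
  [0.5,-1,105,0,0,0,0.8],
  [0.5,-1,105,0,0,0,0.35],
])

```text
clock: 17.15
tool_pos: [0.4686, 0.3433, 0.0664]
eef_rot: [0.924, 0.382, 0.001, 0.0]
contact_force: [0.0, 0.3, 0.4]
opening: 0.537
finger_force: 0.0
```

>>> move_arm([
  [0,0,0,0,0,0,0.35],
  [0,0,-50,0,0,0,0.35],
  [0,0,-100,0,0,0,0.35],
])

```text
clock: 17.52
tool_pos: [0.4678, 0.3438, 0.1674]
eef_rot: [0.924, 0.383, 0.0, -0.0]
contact_force: [1.0, -0.4, 0.1]
opening: 0.652
finger_force: 0.0
```

```bash
python3 -c "
from h import *
go((.4422,.0978,.165))"
```

```text
t 17.52 F [ 1.02 -0.36  0.08] open 0.652
[-192.   155.8    2.3] [ 0. -0.  0.]
```

>>> move_arm([
  [-46,37,0,0,0,0,0.35],
  [-92,75,0,0,0,0,0.35],
  [-138,112,0,0,0,0,0.35],
  [-180,146,0,0,0,0,0.35],
  [-192,156,10,0,0,0,0.35],
])

```text
clock: 18.15
tool_pos: [0.4423, 0.0936, 0.1569]
eef_rot: [0.925, 0.38, 0.001, 0.001]
contact_force: [-0.9, -0.7, -0.3]
opening: 0.647
finger_force: 0.0
```

>>> move_arm([
  [0,0,0,0,0,0,0.35],
  [0,0,0,0,0,0,0.35],
])

```text
clock: 18.4
tool_pos: [0.443, 0.0992, 0.1563]
eef_rot: [0.924, 0.383, 0.001, -0.0]
contact_force: [-0.1, 0.3, 0.2]
opening: 0.65
finger_force: 0.0
```

```bash
python3 -c "
from h import *
s=snap('side');print(*[c for c in caps(s,.05,.1) if abs(c[4])<.4],sep='\n')
go((.4422,.0978,.058))"
```

```text
([264.0, 157.0], 144, [0.5971, 0.2979, 0.0815], 0.5961, 0.3068, 0.0224)
([278.0, 201.0], 194, [0.6036, 0.0829, 0.0782], 0.6046, 0.0915, 0.0223)
([253.0, 203.0], 190, [0.5343, 0.086, 0.0779], 0.5368, 0.0944, 0.023)
([218.0, 208.0], 201, [0.4415, 0.0878, 0.0778], 0.4403, 0.0971, 0.0223)
([442.0, 278.0], 768, [0.9144, -0.2693, 0.0779], 0.9194, -0.2501, 0.1362)
([425.0, 275.0], 646, [0.88, -0.2447, 0.078], 0.8795, -0.2369, 0.122)
([288.0, 301.0], 329, [0.5616, -0.2719, 0.0912], 0.5625, -0.2654, 0.0221)
([266.0, 313.0], 341, [0.5115, -0.291, 0.0884], 0.5119, -0.2847, 0.0209)
([233.0, 325.0], 351, [0.4431, -0.3058, 0.088], 0.4421, -0.2991, 0.0211)
([450.0, 320.0], 87, [0.8805, -0.3787, 0.078], 0.8822, -0.3764, 0.0096)
([278.0, 340.0], 367, [0.5254, -0.3597, 0.0887], 0.5258, -0.3524, 0.0206)
t 18.45 F [-0.11  0.22 -0.21] open 0.648
[-1.9  0.6 98.3] [ 0.  -0.1  0.1]
```

>>> move_arm([
  [-1,0.5,50,0,0,0,0.35],
  [-1,0.5,98,0,0,0,0.35],
  [-1,0.5,98,0,0,0,0.8],
  [-1,0.5,98,0,0,0,0.8],
  [-1,0.5,98,0,0,0,0.8],
])

```text
clock: 19.08
tool_pos: [0.4431, 0.0973, 0.0596]
eef_rot: [0.924, 0.383, 0.002, 0.0]
contact_force: [-0.4, -0.7, -1.0]
opening: 0.447
finger_force: 20.0
```

>>> move_arm([
  [0,0,-30,0,0,0,0.8],
  [0,0,-80,0,0,0,0.8],
  [0,0,-112,0,0,0,0.8],
  [0,0,-112,0,0,0,0.8],
  [0,0,-112,0,0,0,0.8],
])

```text
clock: 19.7
tool_pos: [0.4418, 0.0965, 0.1701]
eef_rot: [0.924, 0.383, 0.0, 0.0]
contact_force: [0.2, -0.5, -0.3]
opening: 0.447
finger_force: 20.0
```

```bash
python3 -c "
from h import *
weigh(4);print(r.get_state()['tool_pos'])
go((*cell(K,-70,-35),.17),(*cell(C,0,35),.17))"
```

```text
weigh [-0.04 -0.26 -1.05] z [-1.62, -0.56, -1.16, -0.87]
[0.44127826 0.09651626 0.16887291]
t 19.9 F [-0.22  0.22 -0.87] open 0.452
[-316.5  341.5   -0.8] [-0.   0.1  0. ]
[226.9 -95.5  -1.5] [-0.   0.1  0. ]
```

>>> move_arm([
  [-42,45,0,0,0,0,0.8],
  [-84,90,0,0,0,0,0.8],
  [-126,136,0,0,0,0,0.8],
  [-168,181,0,0,0,0,0.8],
  [-210,227,0,0,0,0,0.8],
])

```text
clock: 20.52
tool_pos: [0.4535, -0.214, 0.1689]
eef_rot: [0.924, 0.383, -0.0, -0.001]
contact_force: [1.5, -0.1, -0.8]
opening: 0.448
finger_force: 20.0
```

>>> move_arm([
  [-42,45,0,0,0,0,0.8],
  [-84,90,0,0,0,0,0.8],
  [-106,115,0,0,0,0,0.8],
  [-106,115,0,0,0,0,0.8],
  [-106,115,0,0,0,0,0.8],
])

```text
clock: 21.15
tool_pos: [0.4601, -0.3668, 0.1689]
eef_rot: [0.924, 0.383, -0.0, -0.001]
contact_force: [0.6, 0.2, 0.0]
opening: 0.447
finger_force: 20.0
```

```bash
python3 -c "
from h import *
weigh(4)
go((*cell(K,-70,-35),.071))"
```

```text
weigh [-0.06  0.15 -0.62] z [-0.91, -0.41, -1.37, 0.22]
t 21.35 F [-0.5   0.71  0.22] open 0.444
[-2.4  0.2 98.7] [-0.  -0.   0.2]
```

Empty confirmed. I'll place it.

>>> move_arm([
  [-1,0,45,0,0,0,0.8],
  [-1,0,80,0,0,0,0.8],
  [-1,0,97,0,0,0,0.8],
  [-1,0,98,0,0,0,0.8],
  [-1,0,98,0,0,0,0.35],
])

```text
clock: 21.98
tool_pos: [0.4606, -0.3696, 0.0729]
eef_rot: [0.924, 0.383, 0.001, 0.001]
contact_force: [0.5, 0.4, -0.7]
opening: 0.54
finger_force: 0.0
```

>>> move_arm([
  [0,0,0,0,0,0,0.35],
  [0,0,-50,0,0,0,0.35],
  [0,0,-95,0,0,0,0.35],
])

```text
clock: 22.35
tool_pos: [0.4598, -0.3694, 0.1688]
eef_rot: [0.924, 0.383, 0.0, 0.0]
contact_force: [1.0, -0.6, 0.0]
opening: 0.649
finger_force: 0.0
```

```bash
python3 -c "
from h import *
go((.561,-.262,.17,15),(.561,-.262,.068,15),(*(np.array([.561,-.262])+.017*np.array([.966,.258])),.068,15))"
```

```text
t 22.35 F [ 0.98 -0.59  0.02] open 0.649
[147.5  -4.4  -1.2] [ 0.1 -0.  30. ]
[147.5  -4.5 100.8] [ 0.1 -0.  30. ]
[162.2   4.  100.8] [ 0.1 -0.  30. ]
```

Now to straighten the leaning jar, turning the tool to line up with the rack.

>>> move_arm([
  [50,-1,0,0,0,10,0.35],
  [100,-3,0,0,0,20,0.35],
  [147,-4.5,0,0,0,30,0.35],
  [147,-4.5,0,0,0,30,0.35],
  [147,-4.5,0,0,0,30,0.35],
])

```text
clock: 22.98
tool_pos: [0.5599, -0.2629, 0.1673]
eef_rot: [0.991, 0.131, -0.0, 0.001]
contact_force: [-0.8, -0.1, -1.2]
opening: 0.651
finger_force: 0.0
```

```bash
python3 -c "
from h import *
s=snap('side');print(*[c for c in caps(s,.05,.12) if -.4<c[4]<-.2],sep='\n')
go((.561,-.262,.07,15))"
```

```text
([442.0, 277.0], 762, [0.9146, -0.268, 0.0779], 0.9174, -0.2499, 0.1361)
([425.0, 275.0], 633, [0.8799, -0.2452, 0.0779], 0.8799, -0.2364, 0.1219)
([288.0, 301.0], 333, [0.5616, -0.2718, 0.0917], 0.563, -0.265, 0.0224)
([266.0, 313.0], 345, [0.5115, -0.2907, 0.0882], 0.5116, -0.2846, 0.0216)
([233.0, 325.0], 352, [0.4432, -0.3056, 0.0882], 0.445, -0.2986, 0.0222)
([450.0, 320.0], 83, [0.8801, -0.3785, 0.0777], 0.8813, -0.376, 0.0104)
([278.0, 340.0], 372, [0.5255, -0.3591, 0.0886], 0.5262, -0.3525, 0.0206)
([245.0, 353.0], 383, [0.4588, -0.3761, 0.0884], 0.4584, -0.3705, 0.0205)
t 23.02 F [-0.29  0.48 -1.31] open 0.651
[ 2.2 -1.4 97.2] [ 0.1  0.  -0.1]
```

>>> move_arm([
  [1,0,50,0,0,0,0.35],
  [1,0,94,0,0,0,0.35],
  [1,0,94,0,0,0,0.8],
  [1,0,94,0,0,0,0.8],
  [1,0,94,0,0,0,0.8],
], newtons=8)

```text
clock: 23.65
tool_pos: [0.5623, -0.263, 0.0748]
eef_rot: [0.991, 0.13, 0.001, 0.001]
contact_force: [0.9, -1.0, -0.3]
opening: 0.534
finger_force: 7.7
```

>>> move_arm([
  [0,0,-3,0,0,0,0.8],
  [6,0,-5,0,0,0,0.8],
  [12,0,-5,0,0,0,0.8],
  [18,0,-4,0,0,0,0.8],
  [18,0,-4,0,0,0,0.8],
])

```text
clock: 24.28
tool_pos: [0.5773, -0.2586, 0.0775]
eef_rot: [0.991, 0.13, -0.002, 0.001]
contact_force: [-5.0, -1.7, 7.4]
opening: 0.428
finger_force: 7.7
```

```bash
python3 -c "
from h import *
weigh(1);print(r.get_state()['tool_pos'])
s=snap('side'); a=s['frame'][230:400,170:390,::-1]
cv2.imwrite('pics/f.png',cv2.resize(a,(660,510),interpolation=cv2.INTER_CUBIC))"
```

```text
weigh [-5.61 -1.8   6.59] z [6.59]
[ 0.5771877  -0.25850284  0.07749904]
```

View pics/f.png

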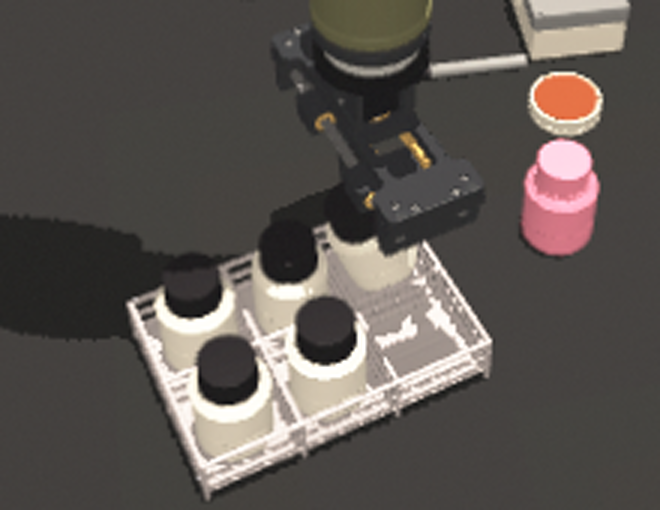

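>>> move_arm([
  [0,0,0,0,0,0,0.35],
  [0,0,0,0,0,0,0.35],
  [0,0,-50,0,0,0,0.35],
  [0,0,-90,0,0,0,0.35],
  [0,0,-90,0,0,0,0.35],
])

```text
clock: 25.0
tool_pos: [0.5816, -0.2576, 0.1701]
eef_rot: [0.991, 0.131, 0.004, 0.002]
contact_force: [-0.0, -0.7, -0.2]
opening: 0.654
finger_force: 0.0
```

```bash
python3 -c "
from h import *
s=snap('side');print(*[c for c in caps(s,.05,.12) if -.4<c[4]<-.2],sep='\n')
p=world(s)
q=p[280:345,270:330].reshape(-1,3)
d=q-[*K[0],0]; a=K[1]; x=d[:,0]*np.cos(a)+d[:,1]*np.sin(a); y=-d[:,0]*np.sin(a)+d[:,1]*np.cos(a)
m=(x>.035)&(y>0)&(y<.075)&(q[:,2]>.012)&(q[:,2]<.13)&(x<.12)
for lo in np.arange(.01,.1,.01):
    k=m&(q[:,2]>=lo)&(q[:,2]<lo+.01)
    if k.sum()>5: print(lo.round(2),k.sum(),x[k].min().round(3),x[k].max().round(3),y[k].min().round(3),y[k].max().round(3))
go((.561,-.262,.07,15))"
```

```text
([442.0, 278.0], 758, [0.9145, -0.2689, 0.078], 0.9138, -0.2503, 0.1359)
([424.0, 274.0], 622, [0.8799, -0.2437, 0.0779], 0.8816, -0.2375, 0.1227)
([287.0, 301.0], 329, [0.5604, -0.2719, 0.0917], 0.5612, -0.2655, 0.022)
([266.0, 313.0], 345, [0.5113, -0.2912, 0.0882], 0.5105, -0.2843, 0.0212)
([233.0, 325.0], 353, [0.4433, -0.3061, 0.0881], 0.4446, -0.2985, 0.0217)
([450.0, 320.0], 82, [0.8803, -0.379, 0.0775], 0.8806, -0.3767, 0.0098)
([278.0, 340.0], 371, [0.5254, -0.359, 0.0888], 0.5263, -0.3528, 0.0204)
([245.0, 353.0], 383, [0.4586, -0.3763, 0.0886], 0.4587, -0.3704, 0.02)
0.01 25 0.035 0.105 0.001 0.067
0.02 87 0.035 0.107 0.0 0.07
0.03 78 0.035 0.107 0.001 0.071
0.04 134 0.035 0.106 0.0 0.071
0.05 83 0.037 0.093 0.01 0.053
0.06 109 0.037 0.092 0.01 0.052
0.07 106 0.038 0.086 0.012 0.054
0.08 95 0.036 0.079 0.018 0.058
0.09 202 0.037 0.072 0.019 0.059
t 25.05 F [-0.74  0.66 -1.02] open 0.651
[-19.9  -0.4  98. ] [ 0.1 -0.2  0. ]
```

The jar is wedged. I'll measure its axis, align the tool with it, lift it out, straighten it and set it back.

```bash
python3 -c "
from h import *
s=snap('side');p=world(s)
def axis(u0,u1,v0,v1):
    q=p[v0:v1,u0:u1].reshape(-1,3);f=s['frame'][v0:v1,u0:u1].reshape(-1,3).max(1)
    q=q[(f<90)&(q[:,2]>.06)&(q[:,2]<.12)]
    rng=np.random.default_rng(0);best=0
    for _ in range(500):
        a=q[rng.choice(len(q),3,False)];n=np.cross(a[1]-a[0],a[2]-a[0]);n/=np.linalg.norm(n)+1e-12
        if n[2]<0:n=-n
        if n[2]<.8: continue
        k=abs((q-a[0])@n)<.0012
        if k.sum()>best: best=k.sum();B=k
    c=q[B].mean(0);n=np.linalg.svd(q[B]-c)[2][2];n*=np.sign(n[2]); (cx,cy),rr=cv2.minEnclosingCircle(q[B][:,:2].astype(np.float32))
    a=K[1];print(best,c.round(4),(cx,cy,rr),'tilt rackx,racky deg',np.rad2deg([n[0]*np.cos(a)+n[1]*np.sin(a),-n[0]*np.sin(a)+n[1]*np.cos(a)]).round(1)); return c,n
axis(258,274,305,322)
axis(268,292,325,352)
c,n=axis(276,302,288,316)
for d in(.020,.06): print(c-n*d, c+n*d)
"
```

```text
124 [ 0.5104 -0.2862  0.0885] (0.5107504725456238, -0.2853734791278839, 0.01997261308133602) tilt rackx,racky deg [-4.7 -3.3]
149 [ 0.5261 -0.353   0.0898] (0.5270981192588806, -0.35336610674858093, 0.01981515996158123) tilt rackx,racky deg [2.1 0.9]
144 [ 0.5582 -0.2674  0.0938] (0.5589797496795654, -0.26712486147880554, 0.019559968262910843) tilt rackx,racky deg [-19.6  -1.3]
[ 0.56464691 -0.2651624   0.07498485] [ 0.55169945 -0.26958672  0.11257193]
[ 0.57759437 -0.26073807  0.03739777] [ 0.53875199 -0.27401105  0.15015901]
```

Its foot is caught on the end wall's wire, tilted about 19° along the rack's x. I'll approach along its axis.

```bash
python3 -c "
from h import *
n=np.array([-.319,-.085,.944]);t=np.array([.560,-.2645,.0938])
go(*[(*(t+d*n),15) for d in(.06,.03,-.020)])"
```

```text
t 25.1 F [ 0.18  0.79 -0.54] open 0.65
[-40.    2.5  16.2] [-0. -0.  0.]
[-30.1   2.5  44.5] [-0. -0.  0.]
[-13.6   2.5  91.7] [-0. -0.  0.]
```

>>> move_arm([
  [-20,1,8,0,10,0,0.35],
  [-40,2.5,16,0,19,0,0.35],
  [-40,2.5,16,0,19,0,0.35],
  [-30,2.5,44,0,19,0,0.35],
  [-14,2.5,90,0,19,0,0.35],
], newtons=20)

```text
clock: 25.72
tool_pos: [0.5672, -0.2637, 0.0763]
eef_rot: [0.978, 0.129, 0.164, -0.021]
contact_force: [0.8, 0.4, -0.8]
opening: 0.647
finger_force: 0.0
```

>>> move_arm([
  [0,0,0,0,0,0,0.35],
  [0,0,0,0,0,0,0.8],
  [0,0,0,0,0,0,0.8],
  [0,0,0,0,0,0,0.8],
])

```text
clock: 26.22
tool_pos: [0.5662, -0.264, 0.0782]
eef_rot: [0.978, 0.129, 0.164, -0.021]
contact_force: [-0.3, 0.1, 1.4]
opening: 0.446
finger_force: 20.0
```

```bash
python3 -c "
from h import *
st=r.get_state();print(st['tool_pos'],st['contact_force'])
R0=R.from_quat(st['eef_rot']); print(R0.as_matrix().round(3))
print('up40',R0.inv().apply([-.012,-.004,.06])*1000)"
```

```text
[ 0.56618613 -0.26397182  0.07816334] [-0.33358846  0.09641257  1.39477207]
[[ 0.913  0.258  0.316]
 [ 0.245 -0.966  0.083]
 [ 0.327  0.002 -0.945]]
up40 [  7.67563225   0.86683332 -60.8303647 ]
```

Clean grasp, 39 mm. I'll pull it out along its axis, then straighten it.

>>> move_arm([
  [0,0,-20,0,0,0,0.8],
  [0,0,-60,0,0,0,0.8],
  [0,0,-90,0,0,0,0.8],
  [0,0,-90,0,-10,0,0.8],
  [0,0,-90,0,-19,0,0.8],
])

```text
clock: 26.85
tool_pos: [0.5368, -0.2728, 0.165]
eef_rot: [0.992, 0.129, -0.001, 0.001]
contact_force: [0.6, -0.7, -2.5]
opening: 0.447
finger_force: 20.0
```

```bash
python3 -c "
from h import *
weigh(3);go((*cell(K,70,35),.17,15),(*cell(K,70,35),.074,15))
print(r.get_state()['tool_pos'])
s=snap('side'); a=s['frame'][200:400,170:390,::-1]
cv2.imwrite('pics/g.png',cv2.resize(a,(660,600),interpolation=cv2.INTER_CUBIC))"
```

```text
weigh [ 1.68  0.99 -0.18] z [1.25, -1.2, -0.57]
t 27.0 F [-0.09  0.28 -0.57] open 0.445
[36.3  5.6 -6.8] [ 0.1 -0.3  0.2]
[35.9  5.5 89.2] [ 0.1 -0.3  0.2]
[ 0.53977924 -0.26913034  0.16305467]
```

View pics/g.png

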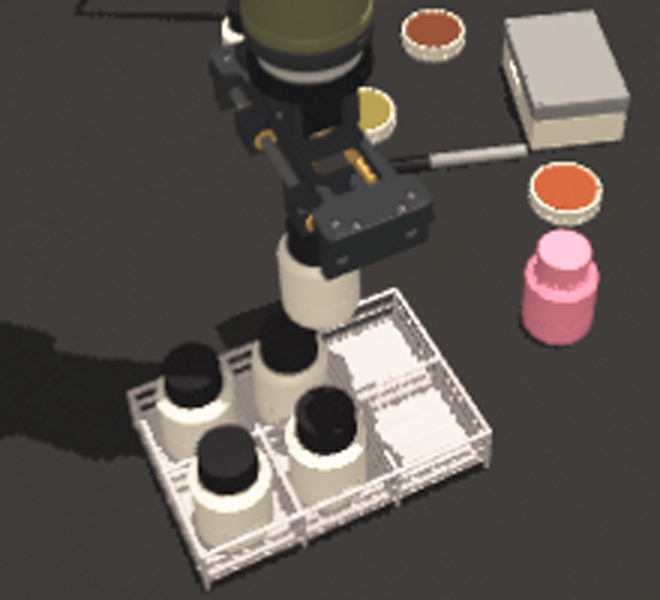

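The jar is free and upright. I'll lower it into the cell.

>>> move_arm([
  [18,3,-6,0,0,0,0.8],
  [34,5.5,-6,0,0,0,0.8],
  [34,5.5,-6,0,0,0,0.8],
  [34,5.5,0,0,0,0,0.8],
])

```text
clock: 27.55
tool_pos: [0.5698, -0.2687, 0.1617]
eef_rot: [0.992, 0.129, -0.0, -0.0]
contact_force: [-0.1, -0.0, -0.8]
opening: 0.446
finger_force: 20.0
```

```bash
python3 -c "
from h import *
weigh(1);go((*cell(K,69,34),.075,15))"
```

```text
weigh [-0.38  0.77 -1.04] z [-1.04]
t 27.6 F [-0.38  0.77 -1.04] open 0.448
[ 6.8 -0.3 85.6] [-0.1  0.1 -0.1]
```

>>> move_arm([
  [5.5,-0.5,25,0,0,0,0.8],
  [5.5,-0.5,55,0,0,0,0.8],
  [5.5,-0.5,76,0,0,0,0.8],
  [5.5,-0.5,84,0,0,0,0.8],
  [5.5,-0.5,84,0,0,0,0.8],
])

```text
clock: 28.22
tool_pos: [0.5762, -0.2657, 0.0776]
eef_rot: [0.991, 0.13, -0.0, -0.0]
contact_force: [-0.2, 0.3, -0.4]
opening: 0.446
finger_force: 20.0
```

```bash
python3 -c "
from h import *
weigh(1);print(r.get_state()['tool_pos'])"
```

```text
weigh [0.1  0.72 0.72] z [0.72]
[ 0.57689799 -0.26580503  0.07823481]
```

No contact force, and it is near the floor. Down 3 mm more, then release.

>>> move_arm([
  [0,0,3,0,0,0,0.8],
  [0,0,3,0,0,0,0.35],
  [0,0,3,0,0,0,0.35],
  [0,0,-50,0,0,0,0.35],
  [0,0,-92,0,0,0,0.35],
])

```text
clock: 28.9
tool_pos: [0.5772, -0.2655, 0.1714]
eef_rot: [0.991, 0.131, 0.0, 0.0]
contact_force: [0.7, -0.3, -0.2]
opening: 0.647
finger_force: 0.0
```

```bash
python3 -c "
from h import *
s=snap('side');print(*[c for c in caps(s,.05,.12)],sep='\n')
s=snap('top');print(*[c for c in caps(s,.05,.12)],sep='\n')
go((.5357,.0965,.165,45))"
```

```text
([116.0, 119.0], 122, [0.1151, 0.6751, 0.0741], 0.1132, 0.6803, 0.0245)
([220.0, 157.0], 143, [0.4649, 0.3293, 0.0827], 0.4653, 0.3385, 0.0234)
([263.0, 158.0], 119, [0.5937, 0.2942, 0.081], 0.5962, 0.3045, 0.0211)
([253.0, 204.0], 186, [0.5344, 0.0859, 0.0782], 0.5352, 0.0935, 0.021)
([442.0, 278.0], 753, [0.9146, -0.2695, 0.0777], 0.9176, -0.2496, 0.1363)
([425.0, 274.0], 622, [0.8799, -0.2447, 0.0777], 0.8842, -0.2363, 0.1223)
([294.0, 302.0], 328, [0.5737, -0.2732, 0.0883], 0.578, -0.2665, 0.0237)
([266.0, 313.0], 345, [0.5114, -0.2908, 0.0882], 0.511, -0.284, 0.0215)
([234.0, 325.0], 352, [0.4433, -0.3055, 0.0878], 0.4451, -0.2984, 0.022)
([450.0, 320.0], 82, [0.8797, -0.3793, 0.0775], 0.8828, -0.3764, 0.0096)
([278.0, 340.0], 372, [0.5254, -0.3592, 0.0889], 0.5267, -0.3532, 0.0207)
([245.0, 353.0], 383, [0.4585, -0.376, 0.0887], 0.4589, -0.3703, 0.0203)
([110.0, 75.0], 152, [0.8881, 0.4065, 0.0785], 0.9093, 0.4283, 0.0346)
([153.0, 82.0], 204, [0.8674, 0.3042, 0.0971], 0.8974, 0.3281, 0.0433)
([414.0, 73.0], 81, [0.9146, -0.262, 0.0793], 0.9161, -0.264, 0.0108)
([452.0, 74.0], 81, [0.915, -0.3455, 0.0784], 0.9169, -0.3469, 0.0104)
([212.0, 97.0], 96, [0.848, 0.181, 0.066], 0.8657, 0.19, 0.0383)
([551.0, 170.0], 345, [0.7072, -0.5636, 0.0668], 0.7012, -0.5686, 0.0564)
([148.0, 209.0], 303, [0.5968, 0.3054, 0.0843], 0.5981, 0.3074, 0.0203)
([248.0, 209.0], 274, [0.6028, 0.0921, 0.0805], 0.604, 0.0928, 0.0194)
([245.0, 241.0], 274, [0.5343, 0.0957, 0.0802], 0.535, 0.0964, 0.0194)
([450.0, 251.0], 120, [0.5242, -0.3361, 0.0885], 0.5246, -0.3435, 0.019)
([423.0, 257.0], 327, [0.5105, -0.2807, 0.0901], 0.512, -0.2857, 0.0241)
([130.0, 270.0], 324, [0.4656, 0.3369, 0.0841], 0.4684, 0.3425, 0.0239)
([430.0, 289.0], 330, [0.4427, -0.2936, 0.0898], 0.4434, -0.2968, 0.0208)
([4.0, 325.0], 155, [0.3372, 0.6105, 0.062], 0.3411, 0.6138, 0.06)
t 29.0 F [0.23 0.51 0.72] open 0.648
[  50.8 -362.5    8.3] [  0.5  -0.4 -30. ]
```

It now stands upright. Two jars remain on the bench.

>>> move_arm([
  [8,-60,0,0,0,-10,0.35],
  [16,-120,0,0,0,-20,0.35],
  [25,-180,0,0,0,-30,0.35],
  [33,-240,0,0,0,-30,0.35],
  [42,-300,0,0,0,-30,0.35],
])

```text
clock: 29.62
tool_pos: [0.5392, 0.0369, 0.1694]
eef_rot: [0.924, 0.383, -0.0, -0.0]
contact_force: [1.4, 1.4, 0.2]
opening: 0.651
finger_force: 0.0
```

```bash
python3 -c "
from h import *
go((.5357,.0965,.155,45))"
```

```text
t 29.62 F [1.35 1.42 0.17] open 0.651
[ 39.7 -44.6  14.4] [-0.  0. -0.]
```

>>> move_arm([
  [39,-44,10,0,0,0,0.35],
  [39,-44,14,0,0,0,0.35],
  [39,-44,14,0,0,0,0.35],
])

```text
clock: 30.0
tool_pos: [0.5358, 0.0931, 0.1551]
eef_rot: [0.924, 0.383, -0.001, 0.0]
contact_force: [0.8, -0.3, -0.0]
opening: 0.646
finger_force: 0.0
```

```bash
python3 -c "
from h import *
s=snap('side');print(*[c for c in caps(s,.05,.12) if 0<c[4]<.2],sep='\n')
go((.5357,.0965,.059,45))"
```

```text
([278.0, 201.0], 194, [0.6035, 0.0821, 0.0778], 0.603, 0.0924, 0.0226)
([253.0, 203.0], 192, [0.5344, 0.0857, 0.0781], 0.5354, 0.0954, 0.0229)
t 30.05 F [ 0.2  -1.12 -0.65] open 0.648
[ 3.  -3.6 96.4] [ 0.   0.1 -0.1]
```

>>> move_arm([
  [1,-1,50,0,0,0,0.35],
  [1,-1,96,0,0,0,0.35],
  [1,-1,96,0,0,0,0.8],
  [1,-1,96,0,0,0,0.8],
  [1,-1,96,0,0,0,0.8],
])

```text
clock: 30.68
tool_pos: [0.5376, 0.0949, 0.0615]
eef_rot: [0.924, 0.382, 0.001, 0.0]
contact_force: [-0.9, 0.3, -1.9]
opening: 0.448
finger_force: 19.9
```

>>> move_arm([
  [0,0,-30,0,0,0,0.8],
  [0,0,-80,0,0,0,0.8],
  [0,0,-112,0,0,0,0.8],
  [0,0,-112,0,0,0,0.8],
  [0,0,-112,0,0,0,0.8],
])

```text
clock: 31.3
tool_pos: [0.5358, 0.0948, 0.1716]
eef_rot: [0.924, 0.383, -0.0, 0.0]
contact_force: [-0.2, -0.1, -2.6]
opening: 0.447
finger_force: 19.9
```

```bash
python3 -c "
from h import *
weigh(4);print(r.get_state()['tool_pos'])
go((*cell(K,70,-35),.17),(*cell(C,0,35),.17))"
```

```text
weigh [-0.22  0.53 -2.33] z [-2.16, -2.06, -2.5, -2.61]
[0.53556269 0.09501947 0.17065532]
t 31.5 F [ 0.01  0.63 -2.61] open 0.45
[-260.9  343.9    0.8] [-0.1  0.1  0. ]
[ 161.3 -163.3    0.5] [-0.1  0.1  0. ]
```

Full, so it goes to crate cell (0,35).

>>> move_arm([
  [41,-42,0,0,0,0,0.8],
  [82,-83,0,0,0,0,0.8],
  [123,-124,0,0,0,0,0.8],
  [161,-163,0,0,0,0,0.8],
  [161,-163,0,0,0,0,0.8],
])

```text
clock: 32.12
tool_pos: [0.5322, 0.3319, 0.1708]
eef_rot: [0.922, 0.387, 0.0, -0.003]
contact_force: [-0.5, -0.3, -2.2]
opening: 0.451
finger_force: 20.0
```

```bash
python3 -c "
from h import *
weigh(3)
go((*cell(C,0,35),.0665))"
```

```text
weigh [ 0.48 -0.74 -2.46] z [-3.21, -2.12, -2.05]
t 32.27 F [ 0.86 -0.27 -2.05] open 0.447
[  1.1  -1.8 104.2] [ 0.1  0.2 -0. ]
```

>>> move_arm([
  [0.5,-1,45,0,0,0,0.8],
  [0.5,-1,85,0,0,0,0.8],
  [0.5,-1,103,0,0,0,0.8],
  [0.5,-1,104,0,0,0,0.8],
  [0.5,-1,104,0,0,0,0.35],
])

```text
clock: 32.9
tool_pos: [0.5358, 0.3259, 0.0693]
eef_rot: [0.924, 0.382, 0.001, -0.0]
contact_force: [-0.1, -0.5, 0.1]
opening: 0.535
finger_force: 0.0
```

>>> move_arm([
  [0,0,0,0,0,0,0.35],
  [0,0,-50,0,0,0,0.35],
  [0,0,-100,0,0,0,0.35],
])

```text
clock: 33.28
tool_pos: [0.5347, 0.3256, 0.1699]
eef_rot: [0.924, 0.383, 0.0, -0.0]
contact_force: [1.2, 0.2, 0.4]
opening: 0.653
finger_force: 0.0
```

```bash
python3 -c "
from h import *
go((.6045,.0927,.155))"
```

```text
t 33.27 F [1.22 0.18 0.41] open 0.653
[-115.4  214.    14.8] [ 0.  -0.1  0. ]
```

>>> move_arm([
  [-29,53,0,0,0,0,0.35],
  [-58,107,0,0,0,0,0.35],
  [-87,160,5,0,0,0,0.35],
  [-115,214,14,0,0,0,0.35],
  [-115,214,14,0,0,0,0.35],
])

```text
clock: 33.9
tool_pos: [0.6064, 0.0842, 0.1543]
eef_rot: [0.926, 0.378, -0.0, 0.003]
contact_force: [0.4, 0.7, -0.9]
opening: 0.651
finger_force: 0.0
```

```bash
python3 -c "
from h import *
s=snap('side');print(*[c for c in caps(s,.05,.12) if 0<c[4]<.4],sep='\n')
snap('side')
go((.6045,.0927,.059,45))"
```

```text
([220.0, 157.0], 146, [0.4649, 0.3279, 0.0822], 0.4657, 0.339, 0.0226)
([243.0, 158.0], 142, [0.5339, 0.3068, 0.0815], 0.5342, 0.3187, 0.0246)
([278.0, 201.0], 195, [0.6036, 0.0833, 0.0781], 0.6043, 0.0918, 0.0215)
t 34.0 F [-0.86 -0.49 -0.24] open 0.651
[-0.4 -0.8 95.8] [ 0.  -0.1 -0.1]
```

>>> move_arm([
  [-0.5,0,50,0,0,0,0.35],
  [-0.5,0,95,0,0,0,0.35],
  [-0.5,0,95,0,0,0,0.8],
  [-0.5,0,95,0,0,0,0.8],
  [-0.5,0,95,0,0,0,0.8],
])

```text
clock: 34.62
tool_pos: [0.6054, 0.0932, 0.0608]
eef_rot: [0.924, 0.383, 0.002, 0.0]
contact_force: [-0.8, -0.4, -2.7]
opening: 0.448
finger_force: 20.0
```

>>> move_arm([
  [0,0,-30,0,0,0,0.8],
  [0,0,-80,0,0,0,0.8],
  [0,0,-112,0,0,0,0.8],
  [0,0,-112,0,0,0,0.8],
  [0,0,-112,0,0,0,0.8],
])

```text
clock: 35.25
tool_pos: [0.6034, 0.0922, 0.1703]
eef_rot: [0.924, 0.383, -0.001, -0.0]
contact_force: [-0.4, -0.2, -3.7]
opening: 0.449
finger_force: 20.0
```

```bash
python3 -c "
from h import *
weigh(4);print(r.get_state()['tool_pos'])
go((*cell(K,70,-35),.17),(*cell(C,70,-35),.17))"
```

```text
weigh [ 0.14 -0.4  -3.22] z [-3.24, -3.29, -2.64, -3.69]
[0.60329774 0.09227119 0.16937755]
t 35.45 F [ 1.11 -0.69 -3.69] open 0.447
[-3.069e+02  2.941e+02 -3.000e-01] [-0.1  0.1  0. ]
[  89.  -117.7   -0.7] [-0.1  0.1  0. ]
```

Full, so it goes to crate cell (70,-35), away from the handle's middle.

>>> move_arm([
  [34,-45,0,0,0,0,0.8],
  [68,-90,0,0,0,0,0.8],
  [89,-118,0,0,0,0,0.8],
  [89,-118,0,0,0,0,0.8],
  [89,-118,0,0,0,0,0.8],
])

```text
clock: 36.08
tool_pos: [0.5835, 0.2374, 0.1699]
eef_rot: [0.924, 0.382, -0.001, 0.001]
contact_force: [0.6, -0.1, -3.5]
opening: 0.448
finger_force: 20.0
```

```bash
python3 -c "
from h import *
weigh(1)
go((*cell(C,70,-35),.0655))"
```

```text
weigh [-0.32 -0.53 -2.72] z [-2.72]
t 36.12 F [-0.32 -0.53 -2.72] open 0.447
[  0.9  -2.1 104.6] [ 0.1  0.1 -0.1]
```

>>> move_arm([
  [0.5,-1,45,0,0,0,0.8],
  [0.5,-1,85,0,0,0,0.8],
  [0.5,-1,103,0,0,0,0.8],
  [0.5,-1,104,0,0,0,0.8],
  [0.5,-1,104,0,0,0,0.35],
])

```text
clock: 36.75
tool_pos: [0.5848, 0.2403, 0.0684]
eef_rot: [0.924, 0.382, 0.002, -0.0]
contact_force: [-0.1, 0.1, 0.8]
opening: 0.533
finger_force: 0.0
```

>>> move_arm([
  [0,0,0,0,0,0,0.35],
  [0,0,-50,0,0,0,0.35],
  [0,0,-110,0,0,0,0.35],
  [-40,40,-110,0,0,0,0.35],
  [-80,80,-110,0,0,0,0.35],
])

```text
clock: 37.38
tool_pos: [0.5844, 0.1265, 0.1793]
eef_rot: [0.923, 0.384, 0.002, 0.0]
contact_force: [-0.1, -0.9, -0.6]
opening: 0.65
finger_force: 0.0
```

```bash
python3 -c "
from h import *
t=snap('top');print(*[c for c in caps(t) if .42<c[3]<.63 and abs(c[4])<.4],sep='\n')
cv2.imwrite('pics/h.png',cv2.resize(t['frame'][150:330,100:500,::-1],None,fx=2,fy=2))
s=snap('side');print(*[c for c in caps(s,.05,.12) if 0<c[4]<.4],sep='\n')
st=r.get_state();print(st['tool_pos'],st['q'])
c,a=C
for th in(1.378,1.1,.8,.5,.25,.05,0):
    xy=cell(C,0,-110*np.sin(th)); print(th, xy.round(4),round(.046+.11*np.cos(th),4))
"
```

```text
([146.0, 209.0], 221, [0.5961, 0.3097, 0.0845], 0.5988, 0.3078, 0.02)
([415.0, 227.0], 296, [0.5732, -0.2626, 0.0902], 0.574, -0.2638, 0.0199)
([141.0, 237.0], 292, [0.5358, 0.3168, 0.0844], 0.5367, 0.3179, 0.0204)
([455.0, 251.0], 318, [0.5246, -0.347, 0.0903], 0.5255, -0.3497, 0.0204)
([423.0, 257.0], 306, [0.5118, -0.2793, 0.0898], 0.5125, -0.2814, 0.0206)
([129.0, 270.0], 301, [0.4658, 0.3378, 0.0844], 0.467, 0.3399, 0.0207)
([464.0, 283.0], 324, [0.4582, -0.365, 0.0902], 0.4582, -0.3678, 0.0203)
([430.0, 290.0], 322, [0.4425, -0.2942, 0.0901], 0.4425, -0.2966, 0.0209)
([220.0, 157.0], 145, [0.4648, 0.3287, 0.0813], 0.4648, 0.3405, 0.0231)
([263.0, 165.0], 268, [0.5908, 0.2448, 0.0814], 0.5926, 0.2728, 0.0605)
([243.0, 158.0], 145, [0.5347, 0.3075, 0.081], 0.5328, 0.3175, 0.0235)
[0.58429334 0.11693825 0.17809658] [-0.16174396  0.72839903 -0.20405648  1.71569362  0.21690728  0.72046841
 -1.27565642]
1.378 [0.4961 0.1867] 0.0671
1.1 [0.4988 0.1963] 0.0959
0.8 [0.5038 0.2147] 0.1226
0.5 [0.5108 0.24  ] 0.1425
0.25 [0.5176 0.2646] 0.1526
0.05 [0.5233 0.2855] 0.1559
0 [0.5248 0.2908] 0.156
```

View pics/h.png

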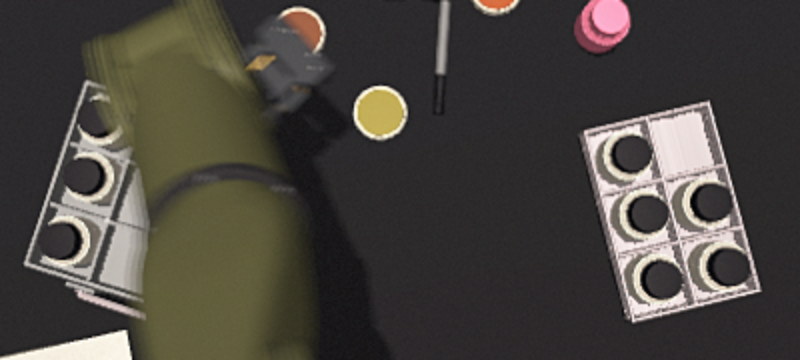

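All seven are sorted; in the top view the rack holds five jars and the crate's left column three. Now the handle, tool turned across the bar.

```bash
python3 -c "
from h import *
go((.496,.186,.14,-15.4))"
```

```text
t 37.48 F [ 0.4  -0.83 -0.45] open 0.653
[ -14.7 -111.3   37.5] [ 0.4  0.  59.8]
```

>>> move_arm([
  [-3,-22,0,0,0,10,0.65],
  [-6,-44,0,0,0,20,0.65],
  [-9,-66,0,0,0,30,0.65],
  [-12,-88,0,0,0,40,0.65],
  [-14.5,-108,0,0,0,50,0.65],
])

```text
clock: 38.1
tool_pos: [0.4964, 0.1945, 0.1779]
eef_rot: [0.999, -0.046, 0.001, -0.001]
contact_force: [0.7, -0.3, -0.1]
opening: 0.351
finger_force: 0.0
```

>>> move_arm([
  [0,0,0,0,0,9.8,0.65],
  [0,0,0,0,0,9.8,0.65],
  [0,0,0,0,0,9.8,0.65],
])

```text
clock: 38.48
tool_pos: [0.4971, 0.1931, 0.1773]
eef_rot: [0.992, -0.127, 0.0, -0.0]
contact_force: [-0.2, -0.5, 0.6]
opening: 0.353
finger_force: 0.0
```

```bash
python3 -c "
from h import *
t=snap('side');p=world(t)
# bar points
d=p-[*C[0],0];a=C[1];x=d[...,0]*np.cos(a)+d[...,1]*np.sin(a);y=-d[...,0]*np.sin(a)+d[...,1]*np.cos(a)
m=(abs(x)<.1)&(y<-.09)&(y>-.13)&(p[...,2]>.045)&(p[...,2]<.09)
print(m.sum(),np.median(y[m]),p[m][:,2].max(),np.percentile(p[m][:,2],90),y[m].min(),y[m].max())
go((.496,.186,.14,-15.4),(.496,.186,.049,-15.4))"
```

```text
245 -0.1109402728107654 0.0725091728985231 0.06943256019333952 -0.1180642191516672 -0.10142639605861964
t 38.52 F [-0.53 -0.22 -0.12] open 0.351
[ 0.7  7.  37.2] [-0.  -0.   0.7]
[  0.6   7.1 128.2] [-0.  -0.   0.7]
```

>>> move_arm([
  [0,7,30,0,0,0,0.65],
  [0,7,70,0,0,0,0.65],
  [0,7,105,0,0,0,0.65],
  [0,7,126,0,0,0,0.65],
  [0,7,126,0,0,0,0.65],
], newtons=12)

```text
clock: 39.15
tool_pos: [0.4942, 0.1855, 0.0496]
eef_rot: [0.992, -0.128, -0.001, 0.001]
contact_force: [1.0, -0.7, 0.2]
opening: 0.352
finger_force: 0.0
```

>>> move_arm([
  [0,0,0,0,0,0,0.95],
  [0,0,0,0,0,0,0.95],
  [0,0,0,0,0,0,0.95],
  [0,0,0,0,0,0,0.95],
])

```text
clock: 39.65
tool_pos: [0.4958, 0.1865, 0.0514]
eef_rot: [0.992, -0.129, 0.001, -0.001]
contact_force: [0.7, 0.8, 1.3]
opening: 0.129
finger_force: 12.0
```

```bash
python3 -c "
from h import *
st=r.get_state();p=st['tool_pos'];print(p,st['contact_force'],st['finger_force'],st['opening'])
d=np.array(p[:2])-C[0];a=C[1];y=-d[0]*np.sin(a)+d[1]*np.cos(a);print('y',y)
th0=np.arctan2(-y,p[2]+.019-.046);print(th0)
for th in np.arange(th0,-.06,-.15): print(round(th,2), 'ty %.1f tz %.1f'%(-(110*(-np.sin(th)+np.sin(th0))),-(110*(np.cos(th)-np.cos(th0)))))
"
```

```text
[0.49578108 0.18650114 0.05140836] [0.66595502 0.79595978 1.31125432] 11.999333202838898 0.1292256924071833
y -0.1082602018423582
1.3490439338314713
1.35 ty -0.0 tz -0.0
1.2 ty -4.8 tz -15.8
1.05 ty -11.9 tz -30.6
0.9 ty -21.2 tz -44.3
0.75 ty -32.4 tz -56.4
0.6 ty -45.3 tz -66.7
0.45 ty -59.6 tz -74.9
0.3 ty -74.9 tz -80.9
0.15 ty -91.0 tz -84.6
-0.0 ty -107.4 tz -85.8
```

The bar is held at 11 mm. Raise it along the arc.

>>> move_arm([
  [0,-5,-16,0,0,0,0.95],
  [0,-12,-31,0,0,0,0.95],
  [0,-21,-44,0,0,0,0.95],
  [0,-32,-56,0,0,0,0.95],
  [0,-45,-67,0,0,0,0.95],
])

```text
clock: 40.28
tool_pos: [0.5045, 0.2192, 0.1185]
eef_rot: [0.991, -0.132, -0.002, 0.007]
contact_force: [-3.9, -18.8, 15.6]
opening: 0.128
finger_force: 12.0
```

```bash
cat > b.py <<'E'
from h import *
weigh(1)
st=r.get_state();p=st['tool_pos'];print(p,st['opening'])
d=np.array(p[:2])-C[0];a=C[1];y=-d[0]*np.sin(a)+d[1]*np.cos(a)
th0=np.arctan2(-y,p[2]+.019-.046);print(y,th0)
for th in np.arange(th0,-.06,-.15): print(round(th,2), 'ty %.1f tz %.1f'%(-(110*(-np.sin(th)+np.sin(th0))),-(110*(np.cos(th)-np.cos(th0)))))
E
python3 b.py
```

```text
weigh [ -6.17 -21.27  21.35] z [21.35]
[0.50508812 0.22100433 0.11994433] 0.12985093529599867
-0.07252429586067344 0.662611708156568
0.66 ty -0.0 tz -0.0
0.51 ty -13.7 tz -9.1
0.36 ty -28.7 tz -16.1
0.21 ty -44.5 tz -20.8
0.06 ty -60.8 tz -23.1
```

```bash
python3 -c "
from h import *
s=snap('side'); a=s['frame'][90:230,160:340,::-1]
cv2.imwrite('pics/i.png',cv2.resize(a,(771,600),interpolation=cv2.INTER_CUBIC))"
```

```text
(no output)
```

View pics/i.png

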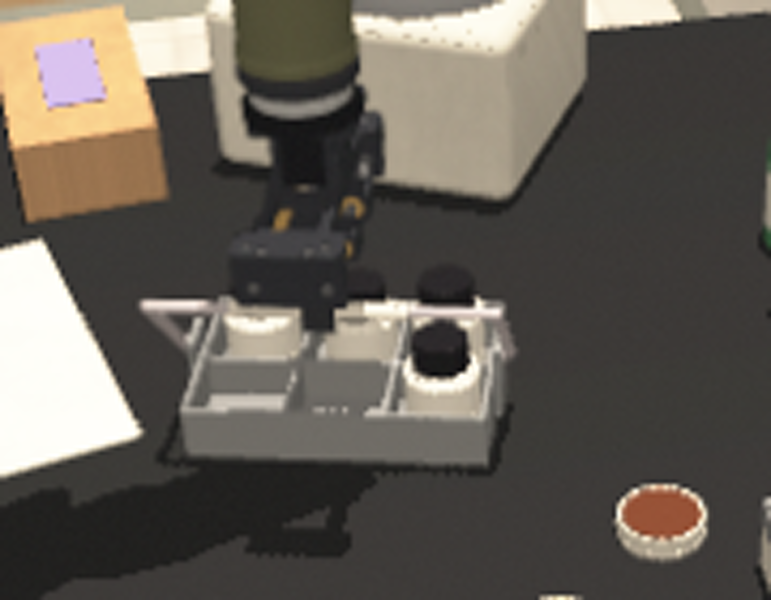

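```bash
cat > bar.py <<'E'
from h import *
for n in('side','top'):
    t=snap(n);p=world(t)
    d=p-[*C[0],0];a=C[1];x=d[...,0]*np.cos(a)+d[...,1]*np.sin(a);y=-d[...,0]*np.sin(a)+d[...,1]*np.cos(a);z=p[...,2]
    m=((abs(x-.06)<.04)|(abs(x+.06)<.035)|(abs(abs(x)-.108)<.006))&(y<.03)&(y>-.12)&(z>.093)&(z<.17)
    print(n,m.sum())
    for lo in(-.11,-.09,-.06,-.04,.02,.04,.06,.08,.1):
        k=m&(x>lo)&(x<lo+.02)
        if k.sum()>3: print(lo,k.sum(),'y',np.median(y[k]).round(4),'z',np.median(z[k]).round(4))
st=r.get_state();print(st['clock'],st['tool_pos'],st['contact_force'])
E
python3 bar.py
```

```text
side 186
-0.11 14 y -0.0762 z 0.1293
-0.09 22 y -0.075 z 0.1296
-0.06 18 y -0.0786 z 0.1287
-0.04 10 y -0.0788 z 0.1282
0.02 31 y -0.0768 z 0.1294
0.04 27 y -0.0763 z 0.1292
0.06 18 y -0.0747 z 0.1304
0.08 19 y -0.0752 z 0.1287
0.1 14 y -0.0744 z 0.1285
top 340
-0.11 26 y -0.0743 z 0.1305
-0.09 42 y -0.0742 z 0.1309
-0.06 60 y -0.0747 z 0.1326
-0.04 5 y -0.0742 z 0.1319
0.02 16 y -0.0748 z 0.1322
0.04 56 y -0.0746 z 0.1332
0.06 39 y -0.074 z 0.1317
0.08 36 y -0.0737 z 0.1303
0.1 30 y -0.0714 z 0.1286
40.475 [0.50485129 0.22005109 0.11918214] [ -4.13315509 -15.89365614  19.22958165]
```

The bar has slid to about 8 mm from the tips and sits at θ≈0.74. I'll carry on along the corrected arc.

>>> move_arm([
  [0,-1,-10,0,0,0,0.95],
  [0,-15,-19,0,0,0,0.95],
  [0,-30,-25,0,0,0,0.95],
  [0,-46,-28,0,0,0,0.95],
  [0,-62,-29,0,0,0,0.95],
])

```text
clock: 41.1
tool_pos: [0.5235, 0.2897, 0.1481]
eef_rot: [0.992, -0.129, 0.001, -0.0]
contact_force: [2.6, -2.9, 3.0]
opening: 0.129
finger_force: 12.0
```

```bash
python3 bar.py; python3 b.py | head -3
```

```text
side 190
-0.11 8 y -0.0054 z 0.1569
-0.09 16 y -0.0035 z 0.1588
-0.06 21 y -0.005 z 0.1577
-0.04 15 y -0.0059 z 0.1587
0.02 28 y -0.0047 z 0.1584
0.04 27 y -0.005 z 0.1587
0.06 14 y -0.0022 z 0.1577
0.08 17 y -0.0042 z 0.1581
0.1 29 y -0.0022 z 0.1436
top 361
-0.11 26 y 0.0015 z 0.1602
-0.09 42 y 0.0013 z 0.16
-0.06 62 y 0.0009 z 0.1614
0.02 20 y 0.001 z 0.1616
0.04 57 y 0.0006 z 0.1607
0.06 42 y 0.0015 z 0.1594
0.08 41 y 0.0014 z 0.1601
0.1 36 y 0.0001 z 0.1585
41.2 [0.52419122 0.2924042  0.14793497] [3.08839348 0.79151819 6.62172327]
weigh [3.24 0.19 5.7 ] z [5.7]
[0.52401248 0.29172287 0.1479214 ] 0.13063008796369155
0.0006806026190719459 -0.005628411608065986
```

The handle is upright. Release it and go straight up.

>>> move_arm([
  [0,0,0,0,0,0,0.7],
  [0,0,0,0,0,0,0.6],
  [0,0,-30,0,0,0,0.6],
  [0,0,-80,0,0,0,0.6],
  [0,0,-120,0,0,0,0.6],
])

```text
clock: 41.88
tool_pos: [0.5216, 0.2895, 0.268]
eef_rot: [0.992, -0.129, -0.001, 0.0]
contact_force: [1.0, 0.4, 0.4]
opening: 0.4
finger_force: 0.0
```

>>> move_arm([
  [0,60,0,0,0,0,0.6],
  [0,120,0,0,0,0,0.6],
  [0,180,0,0,0,0,0.6],
  [0,240,0,0,0,0,0.6],
  [0,240,0,0,0,0,0.6],
])

```text
clock: 42.5
tool_pos: [0.4586, 0.0523, 0.2667]
eef_rot: [0.991, -0.133, -0.001, 0.001]
contact_force: [0.3, -0.2, -0.5]
opening: 0.398
finger_force: 0.0
```

```bash
python3 bar.py; python3 -c "
from h import *
t=snap('top');print(*[c for c in caps(t) if .42<c[3]<.63 and abs(c[4])<.4],sep='\n')
s=snap('side')
a=cv2.resize(t['frame'][120:330,90:500,::-1],(800,410)); cv2.imwrite('pics/j.png',a)
cv2.imwrite('pics/k.png',s['frame'][:,:,::-1])"
```

```text
side 153
-0.04 20 y -0.0038 z 0.1591
0.02 27 y -0.0028 z 0.1598
0.04 31 y -0.0024 z 0.1587
0.06 21 y -0.0016 z 0.1584
0.08 21 y 0.0007 z 0.1588
0.1 31 y -0.0005 z 0.1454
top 445
-0.11 28 y -0.0005 z 0.1596
-0.09 43 y -0.0001 z 0.1596
-0.06 63 y -0.0005 z 0.1615
-0.04 46 y -0.0001 z 0.1616
0.02 61 y -0.0001 z 0.1609
0.04 57 y -0.0004 z 0.1611
0.06 41 y -0.0001 z 0.1603
0.08 41 y 0.0005 z 0.1598
0.1 36 y -0.0011 z 0.1578
42.6 [0.46061964 0.0576372  0.2667124 ] [-0.14501127  0.71002101  0.21620828]
([145.0, 207.0], 186, [0.6003, 0.3115, 0.0847], 0.599, 0.3089, 0.0196)
([180.0, 216.0], 274, [0.5832, 0.2359, 0.0843], 0.5843, 0.2369, 0.0203)
([415.0, 227.0], 297, [0.5733, -0.2625, 0.0902], 0.5736, -0.2642, 0.0206)
([137.0, 236.0], 124, [0.538, 0.3271, 0.0849], 0.5363, 0.3226, 0.0182)
([456.0, 251.0], 314, [0.5247, -0.3471, 0.0903], 0.5255, -0.3491, 0.02)
([423.0, 257.0], 304, [0.5117, -0.2796, 0.0901], 0.5118, -0.2812, 0.0203)
([125.0, 269.0], 168, [0.4673, 0.346, 0.0848], 0.467, 0.3411, 0.0198)
([464.0, 283.0], 325, [0.458, -0.3646, 0.0903], 0.4584, -0.3682, 0.0209)
([430.0, 290.0], 317, [0.4427, -0.2938, 0.0902], 0.4431, -0.2964, 0.0204)
```

View pics/k.png

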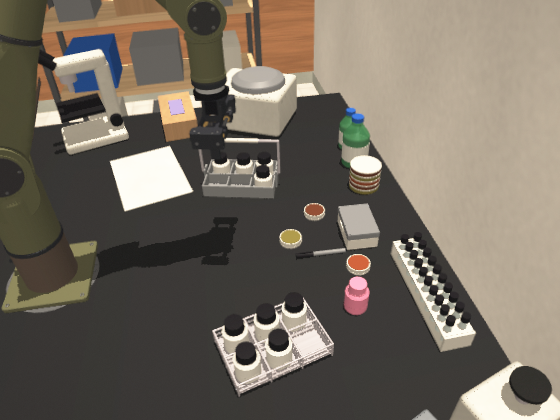

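View pics/j.png

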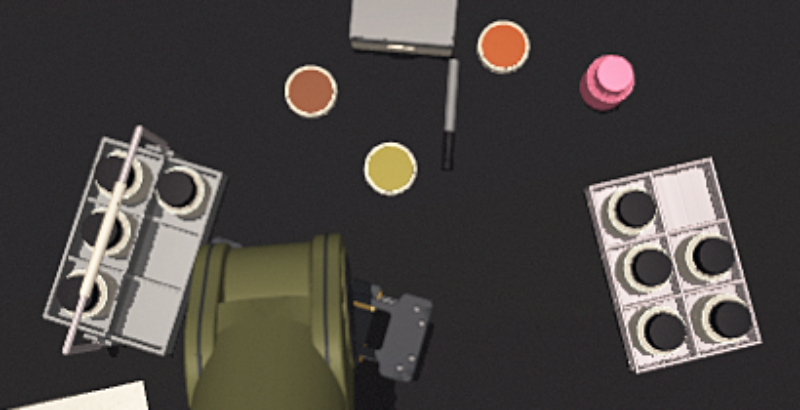

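The final views show four jars upright in the crate, five in the rack, and the bail upright at its white bar (105,235 in the top crop). Nothing is left on the bench, and the gripper is clear. Handing in.

```bash
python3 -c "
from h import *
print(finish_job())"
```

```text
the job is handed in; nothing more can be done
None
```

I handed the job in, but no verdict came back: by weight, three of the seven bench jars were full and are in the crate, four were empty and are in the rack, all upright in their own cells, and the crate's handle is upright.

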